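# Clear the spindle table and load the next blanks

## Task

First lift the finished carving out of the fixture and lay it flat on the felt board; then sweep all the sawn offcuts off the spindle table with the bench brush (keep the fingers off the scrap lying there), over the open edge into the wooden tote, and put the brush back on the bench where it was, bristles down. Carry the tote by its bar, tip all the scrap into the green basin and stand the tote back where it was at the open edge. Once no scrap is left on the table, lay each round blank fully home in a seat of the fixture, and leave the bottle and the sanding block alone.

Things in the scene. Friction and masses are not known exactly. Their poses are not given: they have to be found in the camera images.
- bed: Spindle table, fixed on the bench; origin on the bench under the centre of its steel plate, 240 mm (x) by 305 mm (y), top 70 mm above the bench. The carving fixture, an aluminium block (top 90 mm above the bench), covers the plate from y = -152.5 to -67.5 mm; from there to the open edge at y = +152.5 mm is the lane with the offcuts, which first lie at least 50 mm from the fixture.
- open_edge (a point): Middle of the table's open edge, on the plate's top (table x = 0, y = 152.5, z = 70 mm). The lane has fences on both sides, inner faces at table x = -112 and +112 mm, 12 mm high; nothing stands along the open edge itself.
- disc (a point): Centre of the spindle's 64 mm cutting disc, beyond the +x fence (table x = 126, y = 0, z = 130 mm), fixed. The motor behind it is 92 mm across, up to 180 mm high, from table x = 205 to 355 mm: keep the arm clear of it.
- seat_near (a point): Centre of the floor of one round recess of the fixture (at x = -46, y = -110, z = 84 mm of the table): 63.5 mm across, 6 mm deep, so a seated blank stands 9 mm proud of the fixture. Its axes are those of the spindle table.
- seat_far (a point): The same for the other recess (at x = +46 mm).
- tote_spot (a point): Where the tote's origin belongs: on the bench 93 mm outside the middle of the open edge (table y = 245.5 mm). Axes as the table's; the tote's long axis lies along x here.
- tote: Wooden tote, loose, 0.4 kg: 264 mm long (x, its long axis) and about 176 mm wide at the rim (y), 50 mm deep, long walls sloping outward at 45 degrees from a floor 84 mm wide, end boards upright at x = -128 and +128 mm. Origin: centre of its underside. It stands 6 to 10 mm off the table plate. Scrap slides out over a long wall when it is tilted 80 to 95 degrees about the bar.
- tote_bar (a point): Middle of the tote's carrying bar, 90 mm above its underside; the bar is 22 mm wide, 24 mm high (78 to 102 mm above the bench) and along the tote's x; free for fingers on both sides.
- basin: Green round plastic basin, does not move: 300 mm across at the rim, 220 mm at the foot, 100 mm high. Origin: centre of its underside, on the bench.
- brush: Bench brush, loose, 0.16 kg, standing on its bristles on the bench. Wooden back 190 mm long (x) by 36 mm wide (y), from 45 to 67 mm above the bristle tips; stiff bristles 186 x 28 mm below it; a round handle of 22 mm diameter continues to x = -206 mm. Origin: at the bristle tips under the middle of the back.
- brush_grip (a point): Where to grip the brush, across its wooden back: 10 mm from the middle towards the handle, 56 mm above the bristle tips, near its centre of mass.
- offcut1: Sawn offcut of bone-white stock, a chunky slightly bent piece about 60 x 26 x 20 mm, 35 g. Origin: under its middle as it first lies; x along its length. Lies on the spindle table at the start. May be absent.
- offcut2: Sawn offcut of bone-white stock, a chunky slightly bent piece about 60 x 26 x 20 mm, 35 g. Origin: under its middle as it first lies; x along its length. Lies on the spindle table at the start. May be absent.
- offcut3: Sawn offcut of bone-white stock, a chunky slightly bent piece about 60 x 26 x 20 mm, 35 g. Origin: under its middle as it first lies; x along its length. Lies on the spindle table at the start. May be absent.
- offcut4: Sawn offcut of bone-white stock, a chunky slightly bent piece about 60 x 26 x 20 mm, 35 g. Origin: under its middle as it first lies; x along its length. Lies on the spindle table at the start. May be absent.
- offcut5: Sawn offcut of bone-white stock, a chunky slightly bent piece about 60 x 26 x 20 mm, 35 g. Origin: under its middle as it first lies; x along its length. Lies on the spindle table at the start. May be absent.
- offcut6: Sawn offcut of bone-white stock, a chunky slightly bent piece about 60 x 26 x 20 mm, 35 g. Origin: under its middle as it first lies; x along its length. Lies on the spindle table at the start. May be absent.
- blank_a: Round carving blank of the same bone-white stock, 60 mm in diameter, 15 mm thick, 70 g; lies flat on the bench between the robot and the spindle table. Origin: centre of its underside.
- blank_b: Round carving blank of the same bone-white stock, 60 mm in diameter, 15 mm thick, 70 g; lies flat on the bench between the robot and the spindle table. Origin: centre of its underside.
- carving_a: Finished carving, a round medallion like a blank (60 mm in diameter, plain rim 15 mm high, 60 g) with a rosette in relief on its face, up to 22 mm high. One of the two is there, in the seat_near seat of the fixture; the other is absent. Origin: centre of its underside.
- carving_b: Finished carving, a round medallion like a blank (60 mm in diameter, plain rim 15 mm high, 60 g) with a rosette in relief on its face, up to 22 mm high. One of the two is there, in the seat_far seat of the fixture; the other is absent. Origin: centre of its underside.
- board: Fixed square board for finished work, dark wood with grey felt on top, 90 x 90 mm, top 25 mm above the bench. Origin: centre of its underside.
- glue: White bottle, 52 mm across, 120 mm high, upright on the bench: leave it alone.
- sanding_block: Cork block 100 x 55 x 35 mm: leave it alone.

How it is judged (in metres and radians):
On the way, in this order (a step that is already met when the one before it is completed fails the run):
1. the finished carving lies on the felt board (horizontal distance between each of carving_a, carving_b and board below 0.035 m and height (world z) of carving_a between 0.02 and 0.028 m and angle between each of carving_a, carving_b's own z axis and vertical below 0.06 rad and height (world z) of carving_b between 0.02 and 0.028 m), for 0.2 s.
2. all offcuts have been swept into the tote (x of offcut1 in the frame of tote between -0.129 and 0.129 m and y of offcut1 in the frame of tote between -0.09 and 0.09 m and z of offcut1 in the frame of tote between -0.005 and 0.085 m and x of offcut2 in the frame of tote between -0.129 and 0.129 m and y of offcut2 in the frame of tote between -0.09 and 0.09 m and z of offcut2 in the frame of tote between -0.005 and 0.085 m and x of offcut3 in the frame of tote between -0.129 and 0.129 m and y of offcut3 in the frame of tote between -0.09 and 0.09 m and z of offcut3 in the frame of tote between -0.005 and 0.085 m and x of offcut4 in the frame of tote between -0.129 and 0.129 m and y of offcut4 in the frame of tote between -0.09 and 0.09 m and z of offcut4 in the frame of tote between -0.005 and 0.085 m and x of offcut5 in the frame of tote between -0.129 and 0.129 m and y of offcut5 in the frame of tote between -0.09 and 0.09 m and z of offcut5 in the frame of tote between -0.005 and 0.085 m and x of offcut6 in the frame of tote between -0.129 and 0.129 m and y of offcut6 in the frame of tote between -0.09 and 0.09 m and z of offcut6 in the frame of tote between -0.005 and 0.085 m), for 0.2 s.
3. the tote is tipped over the basin (angle between tote's own z axis and vertical above 0.7 rad and horizontal distance between tote_bar and basin below 0.2 m).
4. all offcuts lie in the basin (horizontal distance between each of offcut1, offcut2, offcut3, offcut4, offcut5, offcut6 and basin below 0.142 m and height (world z) of each of offcut1, offcut2, offcut3, offcut4, offcut5, offcut6 below 0.1 m), for 0.2 s.
At the end, for the whole second after the job is handed in: Offcuts in the basin; carving flat on the board (35 mm from its middle); blanks flat on the floors of recesses (4 mm from centre, 3 mm from floor); tote upright on the bench within 40 mm and 0.25 rad of its place; brush on its bristles within 80 mm of its start; all at rest (all of step 1 and all of step 4 and linear speed of each of offcut1, offcut2, offcut3, offcut4, offcut5, offcut6, carving_a, carving_b, blank_a, blank_b, tote, brush below 0.02 m/s and ((horizontal distance between blank_a and seat_near below 0.004 m and z of blank_a in the frame of seat_near below 0.003 m and angle between the z axis of blank_a and the z axis of bed, either way round below 0.06 rad) or (horizontal distance between blank_a and seat_far below 0.004 m and z of blank_a in the frame of seat_far below 0.003 m and angle between the z axis of blank_a and the z axis of bed, either way round below 0.06 rad)) and ((horizontal distance between blank_b and seat_near below 0.004 m and z of blank_b in the frame of seat_near below 0.003 m and angle between the z axis of blank_b and the z axis of bed, either way round below 0.06 rad) or (horizontal distance between blank_b and seat_far below 0.004 m and z of blank_b in the frame of seat_far below 0.003 m and angle between the z axis of blank_b and the z axis of bed, either way round below 0.06 rad)) and horizontal distance between tote and tote_spot below 0.04 m and angle between tote's own z axis and vertical below 0.06 rad and height (world z) of tote below 0.006 m and angle between the x axis of tote and the x axis of bed, either way round below 0.25 rad and distance of brush from where it was at the start of the episode below 0.08 m and angle between brush's own z axis and vertical below 0.1 rad); the robot touches nothing.
It fails at once if the fingers push or grip an offcut on the table (more than 3 N) ((contact force between the fingers and offcut1 above 3 N and x of offcut1 in the frame of bed between -0.124 and 0.124 m and y of offcut1 in the frame of bed between -0.16 and 0.155 m and z of offcut1 in the frame of bed between 0.055 and 0.16 m) or (contact force between the fingers and offcut2 above 3 N and x of offcut2 in the frame of bed between -0.124 and 0.124 m and y of offcut2 in the frame of bed between -0.16 and 0.155 m and z of offcut2 in the frame of bed between 0.055 and 0.16 m) or (contact force between the fingers and offcut3 above 3 N and x of offcut3 in the frame of bed between -0.124 and 0.124 m and y of offcut3 in the frame of bed between -0.16 and 0.155 m and z of offcut3 in the frame of bed between 0.055 and 0.16 m) or (contact force between the fingers and offcut4 above 3 N and x of offcut4 in the frame of bed between -0.124 and 0.124 m and y of offcut4 in the frame of bed between -0.16 and 0.155 m and z of offcut4 in the frame of bed between 0.055 and 0.16 m) or (contact force between the fingers and offcut5 above 3 N and x of offcut5 in the frame of bed between -0.124 and 0.124 m and y of offcut5 in the frame of bed between -0.16 and 0.155 m and z of offcut5 in the frame of bed between 0.055 and 0.16 m) or (contact force between the fingers and offcut6 above 3 N and x of offcut6 in the frame of bed between -0.124 and 0.124 m and y of offcut6 in the frame of bed between -0.16 and 0.155 m and z of offcut6 in the frame of bed between 0.055 and 0.16 m)).
It fails at once if a blank is put in the fixture while an offcut still lies on the table (((x of blank_a in the frame of bed between -0.11 and 0.11 m and y of blank_a in the frame of bed between -0.155 and -0.065 m and z of blank_a in the frame of bed between 0.055 and 0.092 m) or (x of blank_b in the frame of bed between -0.11 and 0.11 m and y of blank_b in the frame of bed between -0.155 and -0.065 m and z of blank_b in the frame of bed between 0.055 and 0.092 m)) and ((x of offcut1 in the frame of bed between -0.124 and 0.124 m and y of offcut1 in the frame of bed between -0.16 and 0.155 m and z of offcut1 in the frame of bed between 0.055 and 0.16 m) or (x of offcut2 in the frame of bed between -0.124 and 0.124 m and y of offcut2 in the frame of bed between -0.16 and 0.155 m and z of offcut2 in the frame of bed between 0.055 and 0.16 m) or (x of offcut3 in the frame of bed between -0.124 and 0.124 m and y of offcut3 in the frame of bed between -0.16 and 0.155 m and z of offcut3 in the frame of bed between 0.055 and 0.16 m) or (x of offcut4 in the frame of bed between -0.124 and 0.124 m and y of offcut4 in the frame of bed between -0.16 and 0.155 m and z of offcut4 in the frame of bed between 0.055 and 0.16 m) or (x of offcut5 in the frame of bed between -0.124 and 0.124 m and y of offcut5 in the frame of bed between -0.16 and 0.155 m and z of offcut5 in the frame of bed between 0.055 and 0.16 m) or (x of offcut6 in the frame of bed between -0.124 and 0.124 m and y of offcut6 in the frame of bed between -0.16 and 0.155 m and z of offcut6 in the frame of bed between 0.055 and 0.16 m))).
It fails at once if bottle or sanding block moved by more than 30 mm (distance of any of glue, sanding_block from where it was at the start of the episode above 0.03 m).
Of offcut1, offcut2, offcut3, offcut4, offcut5, offcut6 only 3 to 6 are there at a start; the rules pass over those that are not, and their reading is None.
Of carving_a, carving_b only 1 to 1 are there at a start; the rules pass over those that are not, and their reading is None.
At some moment in a run one of offcut1, offcut2, offcut3, offcut4, offcut5, offcut6, blank_a, blank_b may be knocked a few centimetres aside while the robot is not near it.
It also fails if it takes over 192 s, if anything falls off the work surface, if the arm or the gripper's body presses on something with over 40 N, if the wrist force passes 120 N, or if a joint passes its speed limit or range.

## Robot

A 6-joint arm with a two-finger parallel gripper is mounted at the origin on the work surface. World frame = base frame: x ahead of the robot, y to its left, z up, the work surface at z = 0. Lengths are in mm, angles in rad, forces in N, time in s.
With the tool pointing down it reaches from about 275 to 750 mm from the base axis. Payload 10.2 kg.
Tool frame: the origin (TCP) lies midway between the tips of the shut fingers; the grasp point (between the pads) lies 19 mm behind it; z points along the fingers, y is the line along which they close (so a half turn about z gives the same grasp; the last joint's range is limited). The gripper opens to 85 mm and grips with 20 to 120 N. Pads are 22 mm wide; open, the fingers measure 114 mm over their backs; the gripper's body (76 mm by 85 mm) begins 54 mm behind the grasp point. The pads swing forward as they close: fully open they stand 13 mm farther back than shut.
Start: joints at [-1.438, 0.313, 1.498, -0, 1.331, -0.223], TCP at [182.866, -492.129, 231.294] pointing down, gripper open.
Joint ranges: [-2.94, 2.94], [-0.97, 2.17], [0.19, 2.56], [-1.23, 4.37], [0.02, 3.11], [-2.88, 2.88]. Speed limits (rad/s): [2.39, 2.39, 3.01, 3.14, 3.14, 3.14].

## Interface

Orientations are given as a unit quaternion [w, x, y, z].
In Python, from rig import ctrl gives the robot as it stands.
- The arm moves only by the tool arm_command, never from a script. Its argument "increments" is a list of rows, each an object with "dr": the turn, a rotation vector about the tool's x, y, z in units of pi/4 rad (1.0 is pi/4 rad), a list of three; "offset": the shift along the tool's x, y, z in units of 120 mm (1.0 is 120 mm), a list of three; "hand": the opening, from -1 (shut) to 1 (fully open). A call has 1 to 8 rows; each row shifts and turns the commanded pose from where the row before left it, along the tool's axes as they then stand; what a row does not reach is not made up. A row lasts 1/10 s, in which the tool goes at most 50 mm and 8.59 degrees, less where a joint would pass 70% of its speed; a pose out of reach is approached as far as the arm can. A call with a number of a shift or a turn outside -1 to 1 is refused whole. A call with a gripper value outside its range is refused whole. The fingers move at their own pace and stop on an object; "grip_force" is the grip in N (left out, the last holds). Time passes only in rows, so rows that do not move let the fingers close. It gives the time, the measured TCP pose, the force, the opening and the grip force at its end, in the units of the state.
- ctrl.sense(): the state, without advancing time (a new reading comes with each control period).
- ctrl.capture(name): name is "scene" or "side" or "wrist"; returns the picture (420x560x3 uint8, red, green, blue); there is no depth.
- ctrl.camera_info(name): a dict with "K" (3x3 intrinsics, pixels), "dist" ([k1, k2, p1, p2, k3] as OpenCV has them; the pictures are not rectified), "R" (3x3) and "t" (3): a world point X has camera coordinates R X + t. Camera axes: x right, y down, z forward; pixel columns grow to the right and rows downward; lengths in mm; the calibration is good to about 2 mm. A picture is of the moment at which its call begins: read the wrist's pose just before it. camera_info takes no time and is no camera call; for the wrist camera it gives the pose at the moment of the call.
- ctrl.finish_job(): hands the job in; it is judged then, once.
The state is a dict: "time_s": time; "joints": joint angles; "dq": joint speeds; "tau": joint torques, N m; "eef_pos": TCP position; "ee_rot": TCP orientation; "force": force on the tool from outside, world axes, zero at the start; "wrist_torque": the same for the moment, N m; "grip_width": opening from 0.0 (shut) to 1.0 (fully open); "grip_force": force on a finger pad.
Only numpy, scipy, OpenCV 4.12 (cv2) and the standard library are available. Lean on these libraries where they do the work, as an engineer would, in place of code of your own. Each camera call takes 0.05 s, during which the arm holds its last target. There are 200 camera calls.

## Working session

There is one attempt and no reset: what is moved stays moved. The work goes in short steps, Python scripts to look and compute and a tool call to move; the robot and the scene stay as the last step left them, time stands still between calls to the robot, and variables do not carry over. Pictures are saved under pics/ and viewed, at most 14 in all, crops included, and the job is handed in when it is done.

Besides the shell and the picture viewer there is one more tool, called after "Call:" as a command line: name --argument value ..., lists and objects as JSON in quotes. arm_command: Moves the arm, as the interface text tells. Shifts and turns lie within -1 to 1; 1 stands for 120 mm of shift or pi/4 rad of turn. Its arguments: {"type":"object","properties":{"increments":{"type":"array"},"grip_force":{"type":"number"}},"required":["increments"]}

```bash
ls; mkdir -p pics
cat > h.py <<'E'
import numpy as np, cv2
from rig import ctrl
def snap(name,fn):
    ci=ctrl.camera_info(name); im=ctrl.capture(name)
    cv2.imwrite(f'pics/{fn}.png',cv2.cvtColor(im,cv2.COLOR_RGB2BGR)); np.savez(f'pics/{fn}.npz',im=im,**{k:np.array(v,float) for k,v in ci.items()})
    return im,ci
def load(fn):
    d=np.load(f'pics/{fn}.npz'); return d['im'],d
def proj(ci,X):
    X=np.atleast_2d(np.array(X,float)); r,_=cv2.Rodrigues(np.array(ci['R']))
    return cv2.projectPoints(X,r,np.array(ci['t'],float),np.array(ci['K']),np.array(ci['dist']))[0][:,0]
def ray(ci,uv):
    uv=np.array(uv,float).reshape(-1,1,2); p=cv2.undistortPoints(uv,np.array(ci['K']),np.array(ci['dist']))[:,0]
    R=np.array(ci['R']);d=np.c_[p,np.ones(len(p))]@R; return -R.T@np.array(ci['t']),d
def atz(ci,uv,z):
    c,d=ray(ci,uv); return c+d*((z-c[2])/d[:,2])[:,None]
E
python3 - <<'E'
from h import *
for n in ['scene','side','wrist']:
    im,ci=snap(n,n+'0'); R=np.array(ci['R']); print(n,(-R.T@np.array(ci['t'])).round(),R[2].round(2),np.array(ci['K'])[0,0])
print(ctrl.sense())
a=[cv2.imread(f'pics/{n}0.png') for n in ['scene','side']]
E
```

```text
pics
scene [1107. 1102.  911.] [-0.37 -0.74 -0.55] 508.37738481302034
side [ 288. -946.  884.] [ 0.2   0.75 -0.62] 517.3167491622468
wrist [ 249. -467.  373.] [-0.26 -0.1  -0.96] 314.42659656050273
{'time_s': 0.15, 'joints': array([-1.43837175e+00,  3.13331521e-01,  1.49819617e+00,  1.63952574e-05,
        1.33097607e+00, -2.23433029e-01]), 'dq': array([-0.00046677, -0.00156394, -0.00121949,  0.0002069 , -0.00040744,
        0.00039521]), 'tau': array([ 8.69126798e-04, -4.12370574e+01, -2.59797102e+01, -2.23355319e-04,
        3.20823325e-03, -1.22393777e-05]), 'eef_pos': array([ 182.86130571, -491.95149867,  230.88638702]), 'ee_rot': array([-4.54724181e-04,  9.84212631e-01,  1.76989516e-01,  2.86765475e-05]), 'force': array([-0.28836953,  0.35776685, -0.36394301]), 'wrist_torque': array([ 0.00025284, -0.01018188,  0.00456135]), 'grip_force': 0.0, 'grip_width': 1.0020613035932675}
```

View pics/scene0.png

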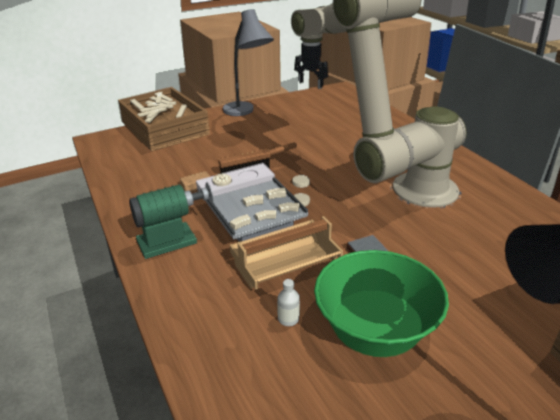

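View pics/side0.png

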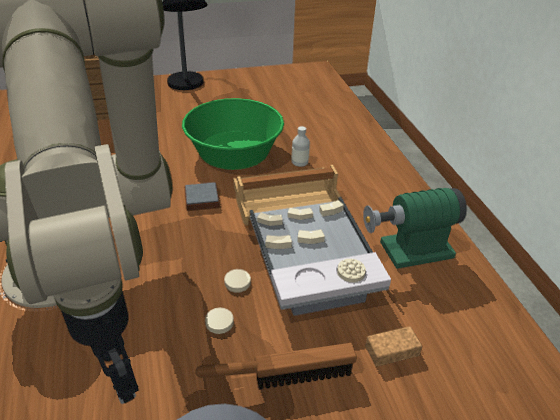

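The scene view shows the table with 5 offcuts at about (265,205). The carving is in the far seat at (221,180), and the tote is at (290,250), the basin at (380,300), the bottle at (289,305), the board at (367,245) and the blanks at (302,182) and (303,200). In the side view the carving is at (351,270), the board at (201,196), the blanks at (238,281) and (220,321), and the brush runs from (200,370) to (355,360). Next I'll enlarge for pixel picks.

Run:
```python
import cv2
a=cv2.imread('pics/side0.png')[165:390,170:470]; cv2.imwrite('pics/c1.png',cv2.resize(a,(800,600),interpolation=cv2.INTER_CUBIC))
a=cv2.imread('pics/scene0.png')[140:290,180:400]; cv2.imwrite('pics/c2.png',cv2.resize(a,(800,545),interpolation=cv2.INTER_CUBIC))
```

```text
(no output)
```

View pics/c1.png

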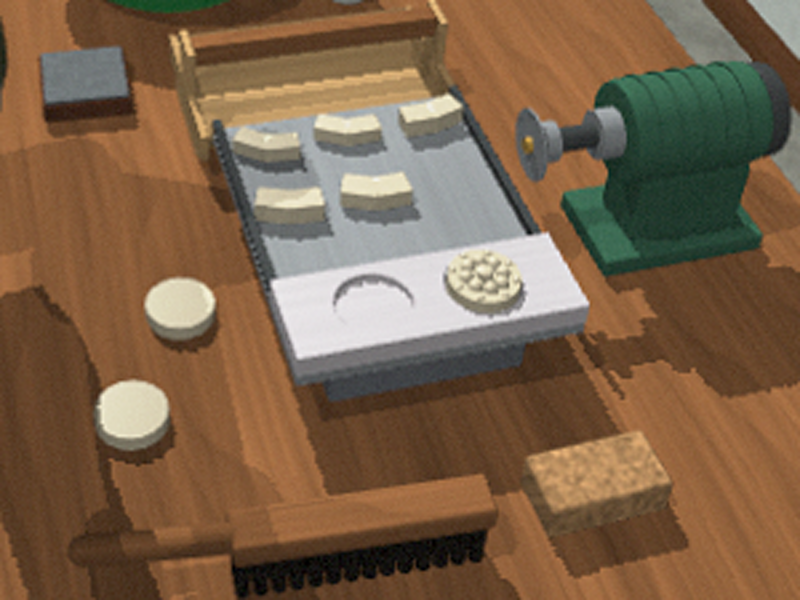

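View pics/c2.png

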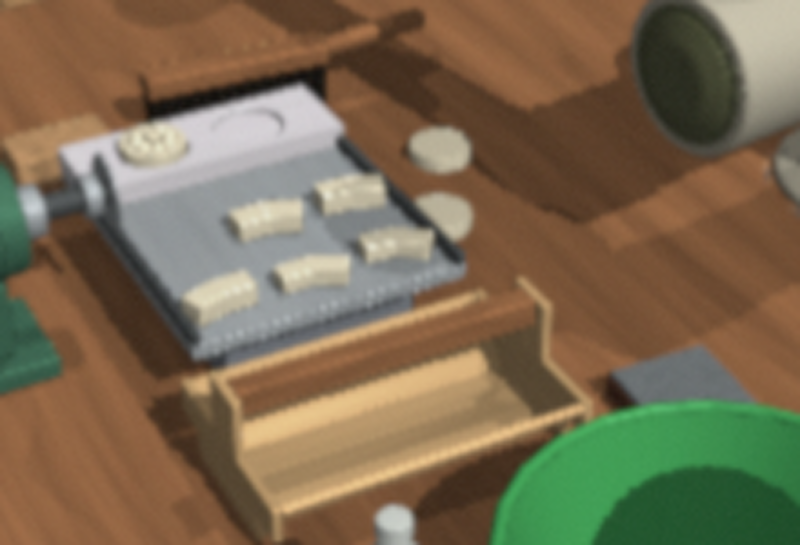

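```bash
cat > m1.py <<'E'
from h import *
im,cs=load('side0'); im2,cc=load('scene0')
S=lambda p:np.array(p)/2.6667+[170,165]
C=lambda p:np.array(p)/3.636+[180,140]
def tri(a,b):
    o1,d1=ray(cs,[a]);o2,d2=ray(cc,[b]);A=np.c_[d1[0],-d2[0]];s=np.linalg.lstsq(A,o2-o1,rcond=None)[0]
    p,q=o1+d1[0]*s[0],o2+d2[0]*s[1]; return ((p+q)/2).round(1),round(float(np.linalg.norm(p-q)),1)
prs={'fx-y-':((295,358),(305,85)),'fx+y-':((587,302),(60,150)),'fx+y+':((551,235),(105,198)),'fx-y+':((273,285),(345,132)),
'blank1(side left-top)':((180,303),(443,213)),'blank2':((132,410),(440,147)),'carv':((485,276),(153,142)),'handle_end':((72,548),(422,17)),
'barL':((188,48),(538,296)),'barR':((432,14),(225,392))}
for k,(a,b) in prs.items(): print(k,*tri(S(a),C(b)))
print('board z25',atz(cs,[S(p) for p in [(42,52),(123,47),(131,98),(46,107)]],25).round(1).tolist())
print('brush z67',atz(cs,[S(p) for p in [(234,515),(487,477),(495,510),(237,548),(72,548)]],67).round(1).tolist())
print('sand z35',atz(cs,[S(p) for p in [(523,470),(642,433),(670,478),(548,520)]],35).round(1).tolist())
print('fix z90',[atz(cs,[S(a)],90)[0].round(1).tolist() for k,(a,b) in list(prs.items())[:4]])
print('fix z90 scene',[atz(cc,[C(b)],90)[0].round(1).tolist() for k,(a,b) in list(prs.items())[:4]])
# basin: fit circle rim z=100 from green mask outline
from scipy.optimize import least_squares
def mask(im):
    h=cv2.cvtColor(im,cv2.COLOR_RGB2HSV); m=((h[...,0]>55)&(h[...,0]<72)&(h[...,1]>150)).astype(np.uint8)
    n,l,s,c=cv2.connectedComponentsWithStats(m); i=1+np.argmax(s[1:,4]); print(s[i]); return (l==i)
ma,mb=mask(im),mask(im2)
t=np.linspace(0,2*np.pi,200)
def f(p):
    r=[]
    for m,c in((ma,cs),(mb,cc)):
        rim=proj(c,np.c_[p[0]+150*np.cos(t),p[1]+150*np.sin(t),100+0*t]); ys,xs=np.nonzero(m)
        r+= [rim[:,0].min()-xs.min(),rim[:,0].max()-xs.max()-1,rim[:,1].min()-ys.min()]
    return r
s=least_squares(f,[400,300]);print('basin',s.x,s.fun)
E
python3 m1.py
```

```text
fx-y- [ 484.6 -276.9   86.6] 0.1
fx+y- [ 725.8 -273.    86.5] 0.8
fx+y+ [ 722.4 -189.1   82.6] 15.3
fx-y+ [ 487.  -191.9   80. ] 3.0
blank1(side left-top) [ 421.  -128.8    9.4] 3.2
blank2 [ 363.5 -235.     7.9] 0.7
carv [ 652.5 -234.1   94.2] 1.1
handle_end [ 299.5 -389.6   63.6] 1.3
barL [478.4 123.5  93.3] 4.3
barR [733.8 123.6  94.9] 5.9
board z25 [[346.0, 240.1, 25.0], [430.2, 230.7, 25.0], [424.6, 142.8, 25.0], [339.7, 146.7, 25.0]]
brush z67 [[412.2, -390.2, 67.0], [595.8, -400.4, 67.0], [591.4, -428.3, 67.0], [408.4, -416.6, 67.0], [298.9, -391.5, 67.0]]
sand z35 [[636.6, -379.4, 35.0], [739.7, -368.5, 35.0], [742.0, -412.5, 35.0], [637.9, -425.2, 35.0]]
fix z90 [[483.8, -279.8, 90.0], [724.2, -276.0, 90.0], [726.0, -197.9, 90.0], [485.8, -202.1, 90.0]]
fix z90 scene [[487.1, -271.3, 90.0], [727.1, -266.8, 90.0], [719.5, -172.9, 90.0], [493.0, -176.0, 90.0]]
[ 183   99  101   70 5214]
[ 316  254  131  102 5114]
basin [521.89635283 436.44894264] [ 1.82912916 -0.7761743  -1.07666193  0.46410807  0.17004762 -1.3736481 ]
```

Side crop: fixture top corners are (295,358), (587,302), (551,235) and (273,285), with the carving at (485,276) in the far seat. Blanks are at (180,303) and (132,410), the board at (85,75), and the brush handle points left. The scene crop agrees: 5 offcuts in the lane, with the tote beyond the open edge. I'll move to a wrist view over the fixture.

Call:
arm_command --increments '[{"dr":[0,0,0.144],"offset":[0,0,-0.28],"hand":1},{"dr":[0,0,0.144],"offset":[0,0,-0.28],"hand":1},{"dr":[0,0,0.144],"offset":[0,0,-0.28],"hand":1},{"dr":[0,0,0],"offset":[0.29,-0.197,0],"hand":1},{"dr":[0,0,0],"offset":[0.29,-0.197,0],"hand":1},{"dr":[0,0,0],"offset":[0.29,-0.197,0],"hand":1},{"dr":[0,0,0],"offset":[0.29,-0.197,0],"hand":1},{"dr":[0,0,0],"offset":[0.29,-0.197,0],"hand":1}]'

```text
time_s: 0.95
eef_pos: [356.1, -369.8, 332.0]
ee_rot: [-0.0, 1.0, 0.008, -0.0]
force: [0.3, -0.9, 0.6]
grip_width: 0.999
grip_force: 0.0
```

Call:
arm_command --increments '[{"dr":[0,0,0],"offset":[0.29,-0.197,0],"hand":1},{"dr":[0,0,0],"offset":[0.29,-0.197,0],"hand":1},{"dr":[0,0,0],"offset":[0.29,-0.197,0],"hand":1},{"dr":[0,0,0],"offset":[0.29,-0.197,0],"hand":1},{"dr":[0,0,0],"offset":[0.29,-0.197,0],"hand":1},{"dr":[0,0,0],"offset":[0.29,-0.197,0],"hand":1},{"dr":[0,0,0],"offset":[0.29,-0.197,0],"hand":1},{"dr":[0,0,0],"offset":[0,0,0],"hand":1}]'

```text
time_s: 1.75
eef_pos: [598.4, -198.3, 330.5]
ee_rot: [-0.001, 1.0, 0.011, -0.001]
force: [-0.8, 0.3, -1.5]
grip_width: 0.997
grip_force: 0.0
```

```bash
cat >> h.py <<'E'
import json
def st():
    s=ctrl.sense(); R=np.array(cv2.Rodrigues(np.zeros(3))[0])
    from scipy.spatial.transform import Rotation as Ro
    q=s['ee_rot']; R=Ro.from_quat([q[1],q[2],q[3],q[0]]).as_matrix()
    open('log.jsonl','a').write(json.dumps([list(map(float,s['joints'])),list(map(float,s['eef_pos'])),R.tolist()])+'\n')
    print('t%.2f'%s['time_s'],'pos',s['eef_pos'].round(1),'yaw %.2f'%np.degrees(np.arctan2(R[1,0],R[0,0])),'z',R[:,2].round(3),'q',s['joints'].round(2),'F',s['force'].round(1),'w %.3f'%s['grip_width'],'gf %.1f'%s['grip_force'])
    return s,R
E
python3 - <<'E'
from h import *
st(); im,ci=snap('wrist','w1'); c=-np.array(ci['R']).T@ci['t']; print(c.round(1))
cv2.imwrite('pics/w1v.png',cv2.resize(cv2.cvtColor(im,cv2.COLOR_RGB2BGR),(800,600),interpolation=cv2.INTER_CUBIC))
E
```

```text
t1.75 pos [ 598.4 -198.3  330.5] yaw 1.22 z [-0.001  0.002 -1.   ] q [-0.51  0.53  0.93  0.    1.68  1.04] F [-0.8  0.3 -1.5] w 0.997 gf 0.0
[ 669.3 -196.7  472.6]
```

View pics/w1v.png

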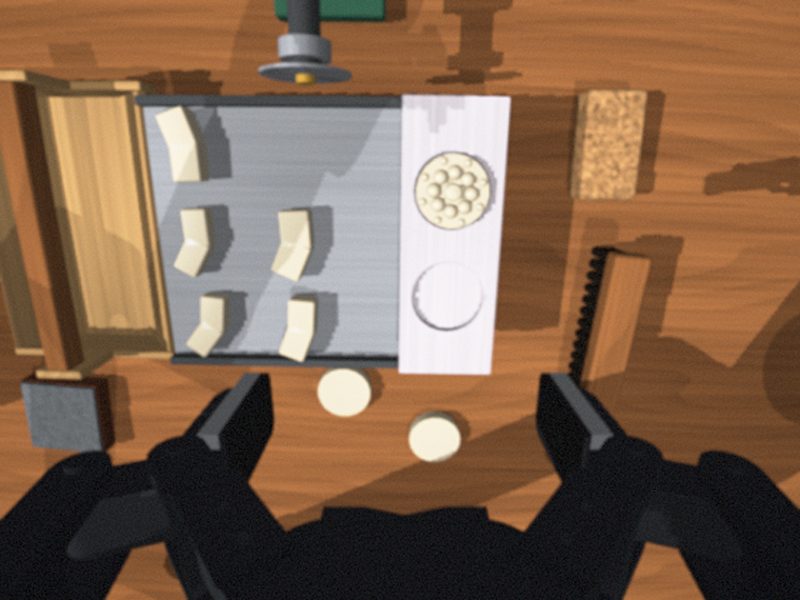

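The wrist view (shown at 800 wide) has fixture top corners at (402,96), (510,97), (491,374) and (399,374). The carving is at (453,190), the empty near seat at (448,296), blanks at (345,392) and (435,437), offcuts at x 155–315, y 105–360, and the tote bar runs from (15,85) to (62,370).

Run:
```python
from h import *
im,ci=load('w1'); k=1.42857
P=lambda l,z:atz(ci,np.array(l,float)/k,z)
f=P([(402,96),(510,97),(491,374),(399,374)],90); print('fix',f.round(1).tolist())
mid=lambda i,j:(f[i]+f[j])/2
print('yaw from x-edge',np.degrees(np.arctan2(*(f[0]-f[3])[[1,0]])),np.degrees(np.arctan2(*(f[1]-f[2])[[1,0]])))
print('open edge z70',P([(137,98),(172,365)],70).round(1).tolist())
print('bar z102',P([(15,85),(65,372)],102).round(1).tolist(),'near seat',P([(448,296)],90).round(1),'carv99',P([(453,190)],99).round(1))
print('board25',P([(23,380),(97,375),(112,440),(32,445)],25).round(1).tolist())
h=cv2.cvtColor(im,cv2.COLOR_RGB2HSV); m=((h[...,2]>150)&(h[...,0]<35)&(h[...,1]>15)&(h[...,1]<90)).astype(np.uint8)
m=cv2.morphologyEx(m,cv2.MORPH_OPEN,np.ones((3,3)))
for c in cv2.findContours(m,cv2.RETR_EXTERNAL,cv2.CHAIN_APPROX_NONE)[0]:
    if cv2.contourArea(c)>200:
        e=cv2.fitEllipse(c); print(np.round(e[0],1),np.round(e[1],1),'z15',atz(ci,[e[0]],15)[0].round(1),'z99',atz(ci,[e[0]],99)[0].round(1),'z90',atz(ci,[e[0]],90)[0].round(1))
```

```text
fix [[722.5, -192.9, 90.0], [723.8, -278.3, 90.0], [484.0, -280.9, 90.0], [482.2, -194.8, 90.0]]
yaw from x-edge 0.4450828882485207 0.6259865179748404
open edge z70 [[721.2, 30.3, 70.0], [476.5, 30.0, 70.0]]
bar z102 [[726.7, 109.3, 102.0], [481.8, 114.6, 102.0]] near seat [[ 559.1 -236.9   90. ]] carv99 [[ 651.3 -235.7   99. ]]
board25 [[431.2, 231.3, 25.0], [440.3, 142.7, 25.0], [356.5, 140.2, 25.0], [345.4, 240.6, 25.0]]
[303.5 306.8] [30.6 36.5] z15 [ 363.4 -236.4   15. ] z99 [ 419.5 -229.1   99. ] z90 [ 413.5 -229.9   90. ]
[240.4 274. ] [32.3 37.6] z15 [ 422.4 -131.8   15. ] z99 [ 467.7 -143.7   99. ] z90 [ 462.8 -142.4   90. ]
[208.2 230.5] [21.3 48.1] z15 [496.4 -83.   15. ] z99 [ 528.2 -103.9   99. ] z90 [ 524.8 -101.6   90. ]
[144.8 227.3] [20.3 45. ] z15 [499.4  16.   15. ] z99 [530.6 -23.   99. ] z90 [527.2 -18.8  90. ]
[204.1 170.8] [24.7 53.7] z15 [589.7 -81.3  15. ] z99 [ 604.3 -102.5   99. ] z90 [ 602.7 -100.2   90. ]
[134.2 168.3] [20.8 51.4] z15 [591.5  22.3  15. ] z99 [605.8 -17.9  99. ] z90 [604.3 -13.6  90. ]
[316.5 133.2] [51.8 53.3] z15 [ 646.9 -243.7   15. ] z99 [ 651.  -235.1   99. ] z90 [ 650.6 -236.    90. ]
[125.3 100.9] [21.7 62.9] z15 [686.3  25.   15. ] z99 [683.2 -15.7  99. ] z90 [683.5 -11.4  90. ]
```

Call:
arm_command --increments '[{"dr":[0,0,0],"offset":[0.144,0.106,0.35],"hand":1},{"dr":[0,0,0],"offset":[0.144,0.106,0.35],"hand":1},{"dr":[0,0,0],"offset":[0.144,0.106,0.35],"hand":1},{"dr":[0,0,0],"offset":[0,0,0.25],"hand":1},{"dr":[0,0,0],"offset":[0,0,0.2],"hand":1},{"dr":[0,0,0],"offset":[0,0,0],"hand":1}]'

```text
time_s: 2.4
eef_pos: [646.2, -239.2, 148.4]
ee_rot: [-0.002, 1.0, 0.008, -0.003]
force: [0.4, 0.2, 0.4]
grip_width: 0.998
grip_force: 0.0
```

```bash
cat >> h.py <<'E'
def white(fn,zs,amin=200):
    im,ci=load(fn); h=cv2.cvtColor(im,cv2.COLOR_RGB2HSV); m=((h[...,2]>140)&(h[...,0]<35)&(h[...,1]>15)&(h[...,1]<90)).astype(np.uint8)
    m=cv2.morphologyEx(m,cv2.MORPH_OPEN,np.ones((3,3)))
    for c in cv2.findContours(m,cv2.RETR_EXTERNAL,cv2.CHAIN_APPROX_NONE)[0]:
        if cv2.contourArea(c)>amin:
            e=cv2.fitEllipse(cv2.convexHull(c)); print(np.round(e[0],1),np.round(e[1],1),'bb',cv2.boundingRect(c),[ (z,atz(ci,[e[0]],z)[0][:2].round(1).tolist()) for z in zs])
E
python3 - <<'E'
from h import *
st(); snap('wrist','w2'); white('w2',[95,99])
E
```

```text
t2.40 pos [ 646.2 -239.2  148.4] yaw 0.87 z [-0.006  0.003 -1.   ] q [-0.52  0.75  1.02 -0.    1.37  1.03] F [0.4 0.2 0.4] w 0.998 gf 0.0
[ 11.2 339.8] [26.8 34.7] bb (1, 327, 25, 30) [(95, [549.8, -29.7]), (99, [553.3, -33.9])]
[ 90.  273.1] [46.3 87.7] bb (72, 240, 42, 75) [(95, [609.6, -103.3]), (99, [611.8, -106.0])]
[277.8 220.4] [87.4 93.7] bb (231, 177, 94, 88) [(95, [651.1, -235.0]), (99, [652.4, -235.0])]
```

Call:
arm_command --increments '[{"dr":[0,0,0],"offset":[0.045,-0.034,0.2],"hand":1},{"dr":[0,0,0],"offset":[0,0,0.15],"hand":1},{"dr":[0,0,0],"offset":[0,0,0.1],"hand":1},{"dr":[0,0,0],"offset":[0,0,0],"hand":1},{"dr":[0,0,0],"offset":[0,0,0],"hand":1}]'

```text
time_s: 2.95
eef_pos: [653.9, -235.2, 99.7]
ee_rot: [0.001, 1.0, 0.008, 0.001]
force: [1.1, 0.6, -0.1]
grip_width: 1.003
grip_force: 0.0
```

Call:
arm_command --increments '[{"dr":[0,0,0],"offset":[-0.015,0,0.06],"hand":1},{"dr":[0,0,0],"offset":[0,0,0.04],"hand":1},{"dr":[0,0,0],"offset":[0,0,0],"hand":1},{"dr":[0,0,0],"offset":[0,0,0],"hand":1},{"dr":[0,0,0],"offset":[0,0,0],"hand":1}]'

```text
time_s: 3.45
eef_pos: [651.9, -234.8, 86.4]
ee_rot: [0.0, 1.0, 0.008, 0.0]
force: [-0.3, 0.2, 0.1]
grip_width: 1.002
grip_force: 0.0
```

Run:
```python
from h import *
for i in range(3): st(); im,ci=snap('wrist','w3')
```

```text
t3.45 pos [ 651.9 -234.8   86.4] yaw 0.95 z [ 0. -0. -1.] q [-0.51  0.81  1.08 -0.    1.25  1.04] F [-0.3  0.2  0.1] w 1.002 gf 0.0
t3.50 pos [ 651.9 -234.8   86.4] yaw 0.94 z [ 0. -0. -1.] q [-0.51  0.81  1.08  0.    1.25  1.04] F [0.2 0.2 0.1] w 0.998 gf 0.0
t3.55 pos [ 651.8 -234.8   86.3] yaw 0.95 z [ 0. -0. -1.] q [-0.51  0.81  1.08  0.    1.25  1.04] F [-0.7  0.4  0.3] w 0.999 gf 0.0
```

View pics/w3.png

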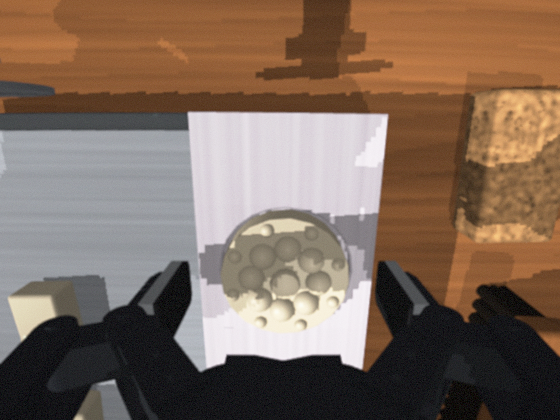

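The fingers straddle the carving at (285,270), with the pads at (190,270) and (378,270) and well centred.

Call:
arm_command --increments '[{"dr":[0,0,0],"offset":[0,0,0],"hand":0},{"dr":[0,0,0],"offset":[0,0,0],"hand":0},{"dr":[0,0,0],"offset":[0,0,0],"hand":0},{"dr":[0,0,0],"offset":[0,0,0],"hand":0},{"dr":[0,0,0],"offset":[0,0,0],"hand":0}]' --grip_force 40

```text
time_s: 4.1
eef_pos: [652.0, -234.8, 86.6]
ee_rot: [0.0, 1.0, 0.008, 0.0]
force: [-0.3, 0.7, 4.4]
grip_width: 0.679
grip_force: 43.2
```

Call:
arm_command --increments '[{"dr":[0,0,0],"offset":[0,0,-0.15],"hand":0},{"dr":[0,0,0],"offset":[0,0,-0.3],"hand":0},{"dr":[0,0,0],"offset":[0,0,-0.3],"hand":0},{"dr":[0,0,0],"offset":[0,0,-0.3],"hand":0},{"dr":[0,0,0],"offset":[-0.162,-0.275,0],"hand":0},{"dr":[0,0,0],"offset":[-0.162,-0.275,0],"hand":0},{"dr":[0,0,0],"offset":[-0.162,-0.275,0],"hand":0},{"dr":[0,0,0],"offset":[-0.162,-0.275,0],"hand":0}]'

```text
time_s: 4.9
eef_pos: [570.5, -102.8, 211.5]
ee_rot: [-0.0, 1.0, 0.008, -0.0]
force: [0.7, 0.4, 0.3]
grip_width: 0.674
grip_force: 43.2
```

Call:
arm_command --increments '[{"dr":[0,0,0],"offset":[-0.162,-0.275,0],"hand":0},{"dr":[0,0,0],"offset":[-0.162,-0.275,0],"hand":0},{"dr":[0,0,0],"offset":[-0.162,-0.275,0],"hand":0},{"dr":[0,0,0],"offset":[-0.162,-0.275,0],"hand":0},{"dr":[0,0,0],"offset":[-0.162,-0.275,0],"hand":0},{"dr":[0,0,0],"offset":[-0.162,-0.275,0],"hand":0},{"dr":[0,0,0],"offset":[-0.162,-0.275,0],"hand":0},{"dr":[0,0,0],"offset":[-0.162,-0.275,0],"hand":0}]'

```text
time_s: 5.7
eef_pos: [410.7, 158.4, 211.8]
ee_rot: [0.0, 1.0, 0.008, -0.0]
force: [0.3, -0.2, -1.1]
grip_width: 0.678
grip_force: 43.2
```

Call:
arm_command --increments '[{"dr":[0,0,0],"offset":[-0.162,-0.275,0],"hand":0},{"dr":[0,0,0],"offset":[0,0,0],"hand":0},{"dr":[0,0,0],"offset":[0,0,0],"hand":0},{"dr":[0,0,0],"offset":[0,0,0],"hand":0}]'

```text
time_s: 6.1
eef_pos: [392.4, 189.4, 211.9]
ee_rot: [0.0, 1.0, 0.008, -0.0]
force: [0.4, 0.5, -0.3]
grip_width: 0.675
grip_force: 43.2
```

Run:
```python
from h import *
st(); im,ci=snap('wrist','w4')
```

```text
t6.10 pos [392.4 189.4 211.9] yaw 0.90 z [-0. -0. -1.] q [ 0.18  0.13  1.78 -0.    1.23  1.73] F [ 0.4  0.5 -0.3] w 0.675 gf 43.2
```

View pics/w4.png

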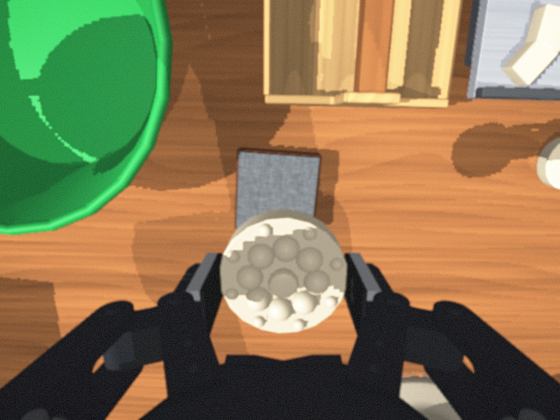

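The carving is held. The board's far top corners are at (237,155) and (320,157), with side edges running to (236,225) and (316,218). The tote's near end is at (265–448, 100).

Run:
```python
from h import *
im,ci=load('w4')
p=atz(ci,[(237,155),(320,157),(236,225),(316,218)],25); print(p.round(1).tolist())
u=(p[2]-p[0]); m=(p[0]+p[1])/2; w=p[1]-p[0]; n=np.array([w[1],-w[0],0])/np.linalg.norm(w); n=n if n[0]<0 else -n; print('centre',m+45*n, np.linalg.norm(w))
print('tote end',atz(ci,[(266,100),(448,103),(344,98),(372,98)],50).round(1).tolist(),'bar top z102',atz(ci,[(356,93),(388,93),(364,10),(392,10)],102).round(1).tolist())
b=load('side0')[1]
```

```text
[[423.8, 238.3, 25.0], [423.0, 151.8, 25.0], [346.6, 241.3, 25.0], [356.2, 153.0, 25.0]]
centre [378.3988087  195.43530056  25.        ] 86.4615029358889
tote end [[477.5, 206.8, 50.0], [478.3, 37.9, 50.0], [480.4, 135.2, 50.0], [481.0, 109.4, 50.0]] bar top z102 [[481.3, 135.9, 102.0], [481.8, 111.4, 102.0], [537.9, 134.2, 102.0], [538.4, 114.1, 102.0]]
```

Call:
arm_command --increments '[{"dr":[0,0,0],"offset":[-0.11,-0.05,0.33],"hand":0},{"dr":[0,0,0],"offset":[0,0,0.33],"hand":0},{"dr":[0,0,0],"offset":[0,0,0.33],"hand":0},{"dr":[0,0,0],"offset":[0,0,0.33],"hand":0},{"dr":[0,0,0],"offset":[0,0,0.13],"hand":0},{"dr":[0,0,0],"offset":[0,0,0.078],"hand":0},{"dr":[0,0,0],"offset":[0,0,0],"hand":0},{"dr":[0,0,0],"offset":[0,0,0],"hand":0}]'

```text
time_s: 6.95
eef_pos: [379.4, 195.6, 29.3]
ee_rot: [-0.0, 1.0, 0.008, 0.001]
force: [0.7, -0.3, 0.0]
grip_width: 0.676
grip_force: 47.7
```

Call:
arm_command --increments '[{"dr":[0,0,0],"offset":[0,0,0],"hand":0},{"dr":[0,0,0],"offset":[0,0,0],"hand":0.7},{"dr":[0,0,0],"offset":[0,0,0],"hand":0.7},{"dr":[0,0,0],"offset":[0,0,0],"hand":0.9},{"dr":[0,0,0],"offset":[0,0,0],"hand":1}]'

```text
time_s: 7.45
eef_pos: [378.7, 195.8, 28.9]
ee_rot: [-0.0, 1.0, 0.008, 0.0]
force: [0.2, 0.2, 0.1]
grip_width: 1.001
grip_force: 0.0
```

Call:
arm_command --increments '[{"dr":[0,0,0],"offset":[0,0,-0.335],"hand":1},{"dr":[0,0,0],"offset":[0,0,-0.335],"hand":1},{"dr":[0,0,0],"offset":[0,0,-0.335],"hand":1},{"dr":[0,0,0],"offset":[0,0,-0.335],"hand":1},{"dr":[0,0,0],"offset":[0,0,-0.335],"hand":1},{"dr":[0,0,0],"offset":[0,0,0],"hand":1},{"dr":[0,0,0],"offset":[0,0,0],"hand":1}]'

```text
time_s: 8.15
eef_pos: [378.6, 195.8, 229.8]
ee_rot: [-0.0, 1.0, 0.008, 0.0]
force: [0.1, 0.0, -0.4]
grip_width: 1.0
grip_force: 0.0
```

Run:
```python
from h import *
st(); im,ci=snap('wrist','w5'); white('w5',[40])
```

```text
t8.15 pos [378.6 195.8 229.8] yaw 0.95 z [ 0.001  0.    -1.   ] q [0.2  0.09 1.77 0.   1.27 1.76] F [ 0.1  0.  -0.4] w 1.000 gf 0.0
[468.6 414.8] [16.1 45.2] bb (460, 392, 18, 28) [(40, [53.8, -70.3])]
[282.9 184.8] [55.6 56.5] bb (255, 157, 57, 56) [(40, [378.8, 196.5])]
[549.6 150.7] [26.6 48.2] bb (533, 127, 27, 47) [(40, [421.3, -88.4])]
[529.7  32.6] [45.4 89. ] bb (499, 0, 61, 73) [(40, [534.5, -41.3])]
```

Call:
arm_command --increments '[{"dr":[0,0,0],"offset":[0.0565,0.335,0],"hand":1},{"dr":[0,0,0],"offset":[0.0565,0.335,0],"hand":1},{"dr":[0,0,0],"offset":[0.0565,0.335,0],"hand":1},{"dr":[0,0,0],"offset":[0.0565,0.335,0],"hand":1},{"dr":[0,0,0],"offset":[0.0565,0.335,0],"hand":1},{"dr":[0,0,0],"offset":[0.0565,0.335,0],"hand":1},{"dr":[0,0,0],"offset":[0.0565,0.335,0],"hand":1},{"dr":[0,0,0],"offset":[0.0565,0.335,0],"hand":1}]'

```text
time_s: 9.0
eef_pos: [437.7, -126.3, 228.1]
ee_rot: [-0.001, 1.0, 0.008, -0.001]
force: [0.2, 0.4, 0.3]
grip_width: 0.999
grip_force: 0.0
```

Call:
arm_command --increments '[{"dr":[0,0,0],"offset":[0.0565,0.335,0],"hand":1},{"dr":[0,0,0],"offset":[0.0565,0.335,0],"hand":1},{"dr":[0,0,0],"offset":[0.0565,0.335,0],"hand":1},{"dr":[0,0,0],"offset":[0.0565,0.335,0],"hand":1},{"dr":[0,0,0],"offset":[0.0565,0.335,0],"hand":1},{"dr":[0,0,0],"offset":[0.0565,0.335,0],"hand":1},{"dr":[0,0,0],"offset":[0.0565,0.335,0],"hand":1},{"dr":[0,0,0],"offset":[0,0,0],"hand":1}]'

```text
time_s: 9.8
eef_pos: [489.4, -409.0, 225.9]
ee_rot: [-0.001, 1.0, 0.006, -0.002]
force: [-0.3, 0.5, -0.3]
grip_width: 0.999
grip_force: 0.0
```

Run:
```python
from h import *
st(); im,ci=snap('wrist','w6');
```

```text
t9.80 pos [ 489.4 -409.   225.9] yaw 0.74 z [-0.003  0.003 -1.   ] q [-0.88  0.58  1.12 -0.    1.45  0.68] F [-0.3  0.5 -0.3] w 0.999 gf 0.0
```

View pics/w6.png

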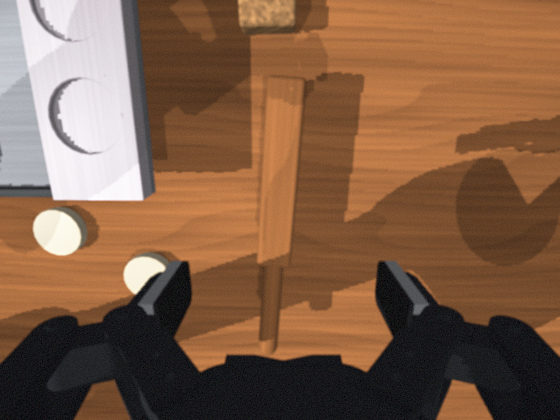

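The carving lies on the board at (379,196). The brush back's top face runs from (267–305, 80) to (258–292, 263), with the handle down to (268,350). The sanding block is at (266,12).

Run:
```python
from h import *
im,ci=load('w6')
p=atz(ci,[(267,80),(305,80),(292,263),(258,262)],67); print(p.round(1).tolist(), 'mid',p.mean(0).round(1)); a=(p[0]+p[1]-p[2]-p[3]);print(np.degrees(np.arctan2(a[1],a[0])),np.linalg.norm(a)/2,np.linalg.norm(p[0]-p[1]),np.linalg.norm(p[2]-p[3]))
print(atz(ci,[(268,350)],56))
# edges by gradient along rows
g=cv2.cvtColor(im,cv2.COLOR_RGB2GRAY).astype(int)
for r in (100,150,200,250): print(r,g[r,250:315].tolist())
```

```text
[[591.0, -392.4, 67.0], [591.4, -426.4, 67.0], [411.5, -418.5, 67.0], [412.2, -382.7, 67.0]] mid [ 501.5 -405.    67. ]
-2.8252160934629633 179.5964143509993 34.00176346661038 35.80836970057315
[[ 290.11274915 -392.4094579    56.        ]]
100 [87, 106, 117, 122, 122, 120, 124, 121, 124, 121, 124, 120, 119, 110, 106, 106, 123, 133, 139, 144, 139, 137, 144, 141, 146, 144, 142, 139, 139, 138, 139, 142, 135, 128, 120, 116, 118, 116, 121, 124, 119, 117, 120, 115, 114, 115, 119, 122, 123, 118, 116, 97, 86, 72, 69, 75, 84, 86, 88, 87, 86, 86, 87, 90, 87]
150 [101, 114, 132, 141, 147, 145, 146, 143, 141, 133, 126, 121, 116, 128, 136, 140, 143, 140, 137, 145, 144, 149, 151, 147, 140, 143, 143, 140, 141, 139, 136, 138, 140, 143, 139, 145, 144, 141, 138, 131, 128, 125, 129, 131, 131, 131, 131, 122, 102, 81, 78, 85, 93, 94, 94, 94, 87, 96, 91, 90, 91, 96, 90, 91, 91]
200 [133, 129, 134, 131, 132, 130, 125, 113, 111, 113, 123, 136, 142, 142, 135, 130, 126, 129, 135, 138, 133, 137, 132, 130, 131, 131, 129, 131, 133, 131, 133, 135, 134, 133, 132, 133, 132, 130, 131, 139, 138, 133, 134, 115, 98, 78, 80, 81, 87, 86, 88, 90, 90, 90, 89, 88, 88, 87, 88, 88, 86, 88, 83, 87, 87]
250 [140, 138, 135, 138, 138, 138, 135, 134, 138, 148, 148, 146, 143, 134, 133, 133, 132, 136, 138, 135, 134, 135, 136, 131, 133, 135, 137, 139, 137, 136, 137, 135, 131, 135, 137, 138, 140, 143, 131, 114, 93, 82, 86, 93, 98, 94, 91, 89, 91, 95, 94, 92, 89, 92, 93, 90, 91, 87, 91, 89, 96, 90, 90, 91, 92]
```

Call:
arm_command --increments '[{"dr":[0,0,0.087],"offset":[0,-0.03,0.3],"hand":1},{"dr":[0,0,0],"offset":[0,0,0.3],"hand":1},{"dr":[0,0,0],"offset":[0,0,0.3],"hand":1},{"dr":[0,0,0],"offset":[0,0,0.2],"hand":1},{"dr":[0,0,0],"offset":[0,0,0],"hand":1},{"dr":[0,0,0],"offset":[0,0,0],"hand":1},{"dr":[0,0,0],"offset":[0,0,0],"hand":1}]'

```text
time_s: 10.55
eef_pos: [490.8, -402.0, 99.5]
ee_rot: [0.001, 1.0, -0.026, 0.001]
force: [-0.5, -0.2, 1.3]
grip_width: 0.998
grip_force: 0.0
```

Run:
```python
from h import *
st(); im,ci=snap('wrist','w7')
g=cv2.GaussianBlur(cv2.cvtColor(im,cv2.COLOR_RGB2GRAY),(5,5),0).astype(int)
for r in (180,220,250,270):
    print(r,g[r,190:380:3].tolist())
print(proj(ci,[[490,-404.5,67]]))
```

```text
t10.55 pos [ 490.8 -402.    99.5] yaw -2.95 z [ 0.002 -0.002 -1.   ] q [-0.87  0.67  1.3   0.    1.17  0.75] F [-0.5 -0.2  1.3] w 0.998 gf 0.0
180 [122, 122, 122, 121, 122, 121, 122, 122, 121, 121, 122, 121, 121, 121, 121, 121, 120, 124, 164, 173, 174, 170, 154, 169, 168, 163, 167, 172, 170, 166, 164, 163, 162, 161, 163, 164, 163, 153, 147, 152, 155, 148, 110, 104, 128, 129, 130, 130, 130, 130, 129, 129, 129, 129, 129, 128, 129, 129, 130, 130, 130, 130, 130, 130]
220 [171, 170, 171, 171, 171, 172, 172, 173, 174, 173, 174, 174, 175, 175, 176, 176, 177, 177, 178, 178, 179, 178, 161, 177, 187, 184, 186, 193, 193, 182, 150, 121, 119, 120, 123, 125, 123, 122, 124, 127, 129, 121, 105, 117, 121, 121, 122, 120, 119, 120, 119, 119, 119, 118, 117, 119, 118, 117, 117, 117, 117, 118, 116, 115]
250 [181, 181, 183, 183, 184, 185, 185, 186, 187, 187, 187, 189, 189, 190, 190, 191, 191, 191, 193, 192, 193, 193, 176, 177, 187, 182, 177, 179, 180, 178, 176, 175, 174, 175, 177, 178, 176, 177, 178, 181, 178, 141, 113, 125, 126, 125, 124, 123, 123, 123, 122, 122, 121, 123, 124, 122, 122, 121, 119, 119, 118, 118, 117, 117]
270 [136, 176, 176, 177, 177, 178, 179, 178, 178, 178, 179, 179, 179, 179, 178, 179, 179, 179, 179, 179, 179, 175, 159, 172, 187, 179, 170, 178, 181, 178, 176, 176, 175, 178, 180, 180, 178, 177, 179, 182, 174, 128, 116, 125, 124, 125, 124, 125, 125, 125, 126, 125, 126, 126, 125, 127, 125, 125, 126, 125, 126, 126, 97, 33]
[[287.80809192 240.95729692]]
```

View pics/w7.png

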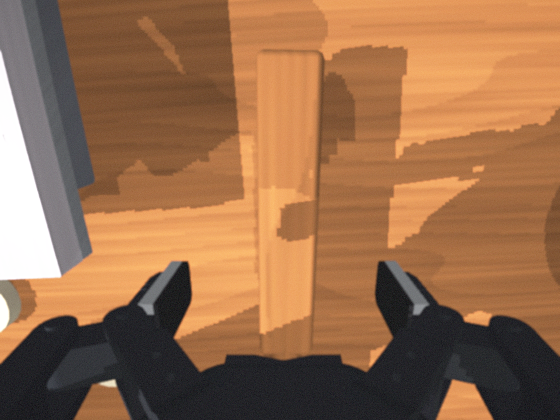

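The brush back lies between columns 256 and 313 at row 250 and its far end is at row 50. It is centred between the pads at 190 and 378.

Call:
arm_command --increments '[{"dr":[0,0,0],"offset":[0,0,0.25],"hand":1},{"dr":[0,0,0],"offset":[0,0,0.16],"hand":1},{"dr":[0,0,0],"offset":[0,0,0.1],"hand":1},{"dr":[0,0,0],"offset":[0,0,0],"hand":1},{"dr":[0,0,0],"offset":[0,0,0],"hand":-0.5},{"dr":[0,0,0],"offset":[0,0,0],"hand":-0.5},{"dr":[0,0,0],"offset":[0,0,0],"hand":-0.5},{"dr":[0,0,0],"offset":[0,0,0],"hand":-0.5}]' --grip_force 70

```text
time_s: 11.4
eef_pos: [490.6, -402.4, 37.6]
ee_rot: [0.001, 1.0, -0.026, 0.001]
force: [-0.9, -0.9, 2.9]
grip_width: 0.414
grip_force: 69.6
```

Call:
arm_command --increments '[{"dr":[0,0,0],"offset":[0,0,0],"hand":-0.5},{"dr":[0,0,0],"offset":[0,0,0],"hand":-0.5},{"dr":[0,0,0],"offset":[0,0,0],"hand":-0.5}]'

```text
time_s: 11.7
eef_pos: [490.6, -402.4, 37.6]
ee_rot: [0.001, 1.0, -0.026, 0.001]
force: [-0.8, -0.8, 5.4]
grip_width: 0.41
grip_force: 70.0
```

Run:
```python
from h import *
st(); im,ci=snap('side','s1')
```

```text
t11.70 pos [ 490.6 -402.4   37.6] yaw -2.97 z [ 0.001 -0.002 -1.   ] q [-0.87  0.74  1.35 -0.    1.05  0.75] F [-0.8 -0.8  5.4] w 0.410 gf 70.0
```

Call:
arm_command --increments '[{"dr":[0,0,0],"offset":[0,0,-0.2],"hand":-0.5},{"dr":[0,0,-0.042],"offset":[0,0,-0.33],"hand":-0.5},{"dr":[0,0,-0.042],"offset":[0,0,-0.33],"hand":-0.5},{"dr":[0,0,0],"offset":[0,0,-0.33],"hand":-0.5},{"dr":[0,0,0],"offset":[0.112,-0.247,0],"hand":-0.5},{"dr":[0,0,0],"offset":[0.112,-0.247,0],"hand":-0.5},{"dr":[0,0,0],"offset":[0.112,-0.247,0],"hand":-0.5},{"dr":[0,0,0],"offset":[0.112,-0.247,0],"hand":-0.5}]'

```text
time_s: 12.55
eef_pos: [542.5, -281.2, 179.0]
ee_rot: [-0.0, 1.0, 0.007, -0.0]
force: [-0.7, 0.6, -2.5]
grip_width: 0.41
grip_force: 70.2
```

Call:
arm_command --increments '[{"dr":[0,0,0],"offset":[0.112,-0.247,0],"hand":-0.5},{"dr":[0,0,0],"offset":[0.112,-0.247,0],"hand":-0.5},{"dr":[0,0,0],"offset":[0.112,-0.247,0],"hand":-0.5},{"dr":[0,0,0],"offset":[0.112,-0.247,0],"hand":-0.5},{"dr":[0,0,0],"offset":[0,0,0],"hand":-0.5},{"dr":[0,0,0],"offset":[0,0,0],"hand":-0.5},{"dr":[0,0,0],"offset":[0,0,0],"hand":-0.5}]'

```text
time_s: 13.25
eef_pos: [594.0, -164.1, 179.1]
ee_rot: [0.0, 1.0, 0.007, -0.0]
force: [-0.9, -0.8, -2.2]
grip_width: 0.412
grip_force: 70.3
```

Run:
```python
from h import *
st(); im,ci=snap('wrist','w8');snap('side','s2'); white('w8',[80])
```

```text
t13.25 pos [ 594.  -164.1  179.1] yaw 0.76 z [-0.001 -0.    -1.   ] q [-0.46  0.55  1.28 -0.    1.31  1.1 ] F [-0.9 -0.8 -2.2] w 0.412 gf 70.3
[199.5 273.6] [26.9 42.9] bb (195, 258, 23, 34) [(80, [535.0, -92.8])]
[108.2 282.5] [39.5 65.7] bb (89, 254, 39, 62) [(80, [524.6, -12.1])]
[197.6 197. ] [46.1 90.7] bb (177, 161, 44, 78) [(80, [602.5, -95.6])]
[ 86.9 195.5] [40. 82.] bb (71, 160, 37, 75) [(80, [602.7, -6.3])]
[66.9 84.7] [ 38.6 105.3] bb (40, 42, 54, 89) [(80, [686.2, -4.2])]
```

View pics/w8.png

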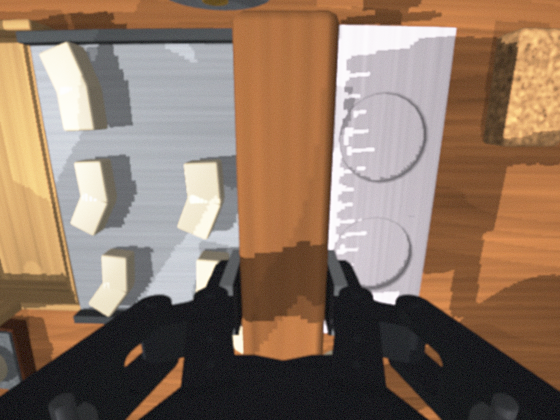

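The brush is held level between columns 235 and 337. Offcuts are to its left, the nearest at (200,200) and (210,275), and both seats are empty at (383,135) and (375,250).

Call:
arm_command --increments '[{"dr":[0,0,0],"offset":[0,0,0.25],"hand":-0.5},{"dr":[0,0,0],"offset":[0,0,0.2],"hand":-0.5},{"dr":[0,0,0],"offset":[0,0,0.13],"hand":-0.5},{"dr":[0,0,0],"offset":[0,0,0],"hand":-0.5},{"dr":[0,0,0],"offset":[0,0,0],"hand":-0.5},{"dr":[0,0,0],"offset":[0,0,0],"hand":-0.5}]'

```text
time_s: 13.95
eef_pos: [594.4, -163.6, 110.2]
ee_rot: [0.0, 1.0, 0.007, 0.0]
force: [0.1, 0.2, -1.3]
grip_width: 0.41
grip_force: 69.8
```

Call:
arm_command --increments '[{"dr":[0,0,0],"offset":[0,-0.08,0],"hand":-0.5},{"dr":[0,0,0],"offset":[0,-0.12,0],"hand":-0.5},{"dr":[0,0,0],"offset":[0,-0.12,0],"hand":-0.5},{"dr":[0,0,0],"offset":[0,-0.12,0],"hand":-0.5},{"dr":[0,0,0],"offset":[0,-0.12,0],"hand":-0.5},{"dr":[0,0,0],"offset":[0,-0.12,0],"hand":-0.5},{"dr":[0,0,0],"offset":[0,-0.12,0],"hand":-0.5},{"dr":[0,0,0],"offset":[0,0,0],"hand":-0.5}]'

```text
time_s: 14.75
eef_pos: [592.9, -65.2, 109.7]
ee_rot: [-0.0, 1.0, 0.008, -0.0]
force: [0.3, -0.1, -2.2]
grip_width: 0.409
grip_force: 70.2
```

Run:
```python
from h import *
st(); im,ci=snap('wrist','w9');white('w9',[80])
```

```text
t14.75 pos [592.9 -65.2 109.7] yaw 0.93 z [-0.  0. -1.] q [-0.31  0.58  1.42  0.    1.14  1.25] F [ 0.3 -0.1 -2.2] w 0.409 gf 70.2
[192.4 222.9] [100.2 114.7] bb (148, 177, 91, 100) [(80, [603.7, -12.0])]
[171.3  70.8] [ 63.9 156.3] bb (135, 5, 73, 131) [(80, [685.5, -6.2])]
```

View pics/w9.png

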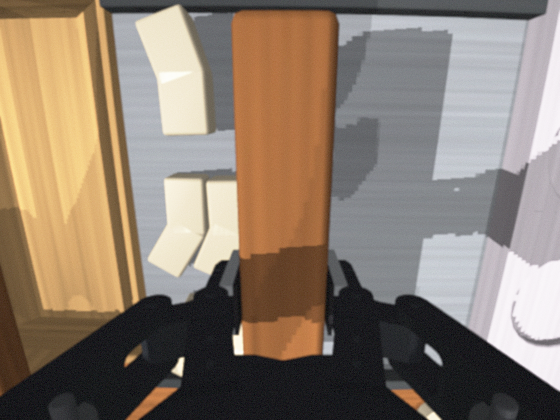

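The brush is pushing: offcuts are stacked ahead of it at (180,70), (180,220) and (215,230), none under it. I'll continue over the edge.

Call:
arm_command --increments '[{"dr":[0,0,0],"offset":[0,-0.12,0],"hand":-0.5},{"dr":[0,0,0],"offset":[0,-0.12,0],"hand":-0.5},{"dr":[0,0,0],"offset":[0,-0.12,0],"hand":-0.5},{"dr":[0,0,0],"offset":[0,-0.12,0],"hand":-0.5},{"dr":[0,0,0],"offset":[0,-0.12,0],"hand":-0.5},{"dr":[0,0,0],"offset":[0,-0.12,0],"hand":-0.5},{"dr":[0,0,0],"offset":[0,-0.12,0],"hand":-0.5},{"dr":[0,0,0],"offset":[0,-0.05,0],"hand":-0.5}]'

```text
time_s: 15.6
eef_pos: [591.4, 41.3, 109.7]
ee_rot: [-0.0, 1.0, 0.008, -0.0]
force: [0.7, -1.0, -0.8]
grip_width: 0.411
grip_force: 70.3
```

Call:
arm_command --increments '[{"dr":[0,0,0],"offset":[0,0,0],"hand":-0.5},{"dr":[0,0,0],"offset":[0,0,0],"hand":-0.5},{"dr":[0,0,0],"offset":[0,0,0],"hand":-0.5},{"dr":[0,0,0],"offset":[0,0,-0.3],"hand":-0.5},{"dr":[0,0,0],"offset":[0,0,-0.3],"hand":-0.5},{"dr":[0,0,0],"offset":[0,0,-0.3],"hand":-0.5},{"dr":[0,0,0],"offset":[0,0,0],"hand":-0.5}]'

```text
time_s: 16.3
eef_pos: [593.4, 38.8, 223.0]
ee_rot: [0.001, 1.0, 0.007, 0.005]
force: [-0.5, 0.0, -2.5]
grip_width: 0.407
grip_force: 70.6
```

Run:
```python
from h import *
st(); im,ci=snap('wrist','w10');white('w10',[20,80],100); snap('side','s3');white('s3',[20,80],15);snap('scene','c3');white('c3',[20,80],15)
a=cv2.imread('pics/side0.png');
v=lambda f,y,x:cv2.resize(cv2.imread(f)[y:y+150,x:x+200],(400,300),interpolation=cv2.INTER_CUBIC)
cv2.imwrite('pics/v1.png',np.vstack([np.hstack([cv2.resize(cv2.imread('pics/w10.png'),(400,300)),v('pics/s3.png',160,215)]),np.hstack([v('pics/c3.png',160,180),v('pics/c3.png',150,250)])]))
```

```text
t16.30 pos [593.4  38.8 223. ] yaw 0.77 z [ 0.009 -0.001 -1.   ] q [-0.13  0.47  1.3  -0.    1.37  1.43] F [-0.5  0.  -2.5] w 0.407 gf 70.6
[217.2 238.8] [39.4 49.8] bb (206, 214, 31, 49) [(20, [526.7, 115.7]), (80, [550.3, 102.6])]
[209.8 164.7] [24.  57.3] bb (202, 138, 17, 55) [(20, [613.9, 120.1]), (80, [622.4, 106.3])]
[207.8 100.3] [23.8 66.7] bb (199, 71, 19, 59) [(20, [681.5, 119.0]), (80, [678.2, 105.4])]
[218.7 318.4] [22.4 28.2] bb (205, 308, 28, 22) [(20, [360.6, -243.4]), (80, [355.6, -292.2])]
[236.9 278.3] [19.5 26.5] bb (224, 269, 27, 20) [(20, [419.5, -138.3]), (80, [410.4, -194.4])]
[ 12.9 282.6] [22.2 39.2] bb (1, 263, 22, 40) [(20, [-78.2, -42.6]), (80, [-52.7, -105.3])]
[257.4 203.3] [ 9.8 24.7] bb (246, 199, 23, 10) [(20, [524.6, 120.3]), (80, [508.2, 46.2])]
[289.1 198.8] [ 9.2 22.9] bb (278, 195, 22, 9) [(20, [613.2, 120.9]), (80, [590.7, 46.8])]
[312.9 193.9] [ 6.5 22.8] bb (303, 191, 21, 7) [(20, [683.5, 128.2]), (80, [656.1, 53.6])]
[198.5 188.5] [13.2 22. ] bb (188, 182, 22, 14) [(20, [378.9, 220.8]), (80, [372.6, 139.8])]
[ 36.  151.9] [27.1 40.6] bb (17,
[... 1156 characters left out ...]
 [407.9, -119.7])]
[495.5 158.5] [14.9 21.1] bb (486, 151, 21, 12) [(20, [-356.4, -16.2]), (80, [-257.9, 59.1])]
[446.6 131.6] [13.3 20.9] bb (438, 124, 16, 18) [(20, [-352.0, -283.3]), (80, [-253.7, -190.0])]
[180.6 110.9] [ 6.9 15.2] bb (176, 105, 10, 13) [(20, [554.0, -1018.2]), (80, [591.3, -875.4])]
[152.7 104.7] [33.3 44.1] bb (131, 89, 45, 33) [(20, [647.3, -1158.4]), (80, [678.3, -1006.2])]
[473.6 107.8] [ 15.  120.6] bb (459, 66, 32, 91) [(20, [-648.2, -422.0]), (80, [-529.9, -319.3])]
[317.3  68.6] [ 64.6 169.1] bb (256, 23, 139, 90) [(20, [-285.2, -1228.7]), (80, [-191.4, -1071.8])]
[453.1  51.2] [ 62.4 154.6] bb (387, 1, 79, 44) [(20, [-1209.2, -1150.3]), (80, [-1053.2, -998.7])]
```

View pics/v1.png

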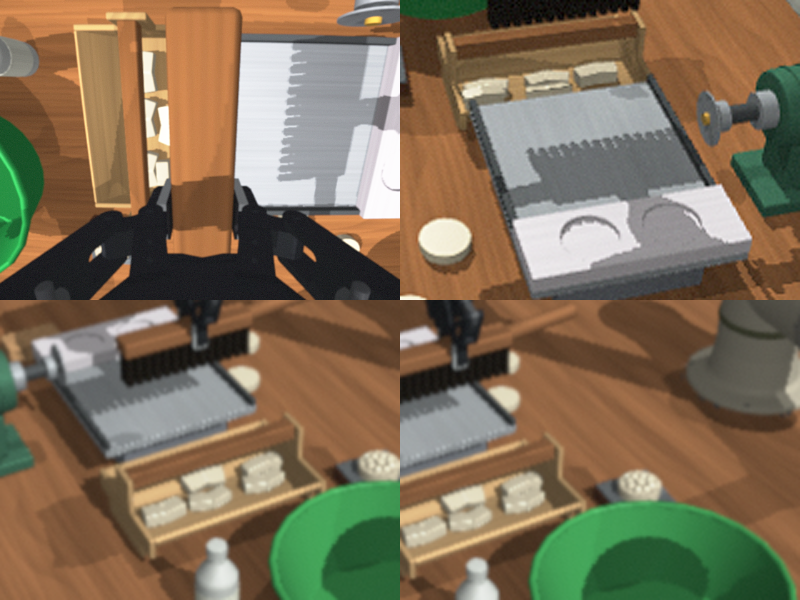

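All 5 offcuts are in the tote and the plate is clear in every panel. The carving is on the board. Now I return the brush.

Call:
arm_command --increments '[{"dr":[0,0,0],"offset":[-0.083,0.333,0],"hand":-0.5},{"dr":[0,0,0],"offset":[-0.083,0.333,0],"hand":-0.5},{"dr":[0,0,0],"offset":[-0.083,0.333,0],"hand":-0.5},{"dr":[0,0,0],"offset":[-0.083,0.333,0],"hand":-0.5},{"dr":[0,0,0],"offset":[-0.083,0.333,0],"hand":-0.5},{"dr":[0,0,0],"offset":[-0.083,0.333,0],"hand":-0.5},{"dr":[0,0,0],"offset":[-0.083,0.333,0],"hand":-0.5},{"dr":[0,0,0],"offset":[-0.083,0.333,0],"hand":-0.5}]'

```text
time_s: 17.25
eef_pos: [515.2, -282.6, 215.9]
ee_rot: [-0.001, 1.0, 0.007, -0.001]
force: [0.3, -0.0, -1.3]
grip_width: 0.406
grip_force: 70.6
```

Call:
arm_command --increments '[{"dr":[0,0,0],"offset":[-0.083,0.333,0],"hand":-0.5},{"dr":[0,0,0],"offset":[-0.083,0.333,0],"hand":-0.5},{"dr":[0,0,0],"offset":[-0.083,0.333,0],"hand":-0.5},{"dr":[0,0,0.084],"offset":[0,0,0.3],"hand":-0.5},{"dr":[0,0,0],"offset":[0,0,0.3],"hand":-0.5},{"dr":[0,0,0],"offset":[0,0,0.3],"hand":-0.5},{"dr":[0,0,0],"offset":[0,0,0.2],"hand":-0.5},{"dr":[0,0,0],"offset":[0,0,0],"hand":-0.5}]'

```text
time_s: 18.05
eef_pos: [486.2, -399.6, 80.5]
ee_rot: [-0.004, 1.0, -0.026, -0.003]
force: [0.4, 0.8, -1.5]
grip_width: 0.411
grip_force: 70.5
```

Call:
arm_command --increments '[{"dr":[0,0,0],"offset":[0,0,0],"hand":-0.5},{"dr":[0,0,0],"offset":[0,0,0],"hand":-0.5},{"dr":[0,0,0],"offset":[0,0,0],"hand":-0.5}]'

```text
time_s: 18.35
eef_pos: [488.6, -402.0, 87.1]
ee_rot: [0.001, 1.0, -0.026, 0.001]
force: [-0.9, -0.0, -1.5]
grip_width: 0.409
grip_force: 70.5
```

Call:
arm_command --increments '[{"dr":[0,0,0],"offset":[0.015,0,0.2],"hand":-0.5},{"dr":[0,0,0],"offset":[0,0,0.14],"hand":-0.5},{"dr":[0,0,0],"offset":[0,0,0.06],"hand":-0.5},{"dr":[0,0,0],"offset":[0,0,0],"hand":-0.5},{"dr":[0,0,0],"offset":[0,0,0],"hand":-0.5},{"dr":[0,0,0],"offset":[0,0,0],"hand":-0.5}]'

```text
time_s: 18.95
eef_pos: [490.3, -401.9, 38.7]
ee_rot: [0.001, 1.0, -0.026, 0.0]
force: [0.4, -0.2, -1.3]
grip_width: 0.408
grip_force: 70.5
```

Call:
arm_command --increments '[{"dr":[0,0,0],"offset":[0,0,0],"hand":0.3},{"dr":[0,0,0],"offset":[0,0,0],"hand":0.6},{"dr":[0,0,0],"offset":[0,0,0],"hand":1},{"dr":[0,0,0],"offset":[0,0,0],"hand":1}]'

```text
time_s: 19.35
eef_pos: [490.0, -401.7, 37.9]
ee_rot: [0.0, 1.0, -0.026, 0.0]
force: [-0.0, 0.3, 0.5]
grip_width: 0.997
grip_force: 0.0
```

Run:
```python
from h import *
st()
L=[json.loads(l) for l in open('log.jsonl')]
Q=np.array([l[0] for l in L]);P=np.array([l[1] for l in L]);R=np.array([l[2] for l in L])
from scipy.spatial.transform import Rotation as Ro
from scipy.optimize import least_squares
# planar params: r = a1 + L2 sin q2 + a3*.. ; forearm dir angle q2+q3 ; tool down
A=[];b=[]
for q,p in zip(Q,P):
    r=np.hypot(p[0],p[1]); z=p[2]; s2,c2=np.sin(q[1]),np.cos(q[1]); t=q[1]+q[2]; T=t+q[4]
    # unknown: a1, d1, L2, L3(along), a3(perp), d6
    A.append([1,0,s2,np.sin(t),np.cos(t),np.sin(T)]);b.append(r)
    A.append([0,1,c2,np.cos(t),-np.sin(t),np.cos(T)]);b.append(z)
A=np.array(A);x,res,rk,sv=np.linalg.lstsq(A,b,rcond=None);print(x.round(1),sv.round(3),np.abs(A@x-b).max())
```

```text
t19.35 pos [ 490.  -401.7   37.9] yaw -2.97 z [ 0. -0. -1.] q [-0.87  0.74  1.35 -0.    1.05  0.75] F [-0.   0.3  0.5] w 0.997 gf 0.0
[ 14.2 194.6 430.8 398.4  36.2 244.5] [7.276 5.494 0.694 0.481 0.414 0.009] 1.5152508847203592
```

Call:
arm_command --increments '[{"dr":[0,0,0],"offset":[0,0,-0.33],"hand":1},{"dr":[0,0,0],"offset":[0,0,-0.33],"hand":1},{"dr":[0,0,0],"offset":[0,0,-0.33],"hand":1},{"dr":[0,0,0],"offset":[0,0,-0.33],"hand":1},{"dr":[0.18,0,0],"offset":[0,0,-0.33],"hand":1},{"dr":[0.18,0,0],"offset":[0,0,0],"hand":1},{"dr":[0.18,0,0],"offset":[0,0,0],"hand":1},{"dr":[0,0,0],"offset":[0,0,0],"hand":1}]'

```text
time_s: 20.15
eef_pos: [488.9, -403.6, 232.6]
ee_rot: [-0.212, 0.977, -0.027, 0.005]
force: [-0.4, -0.8, -0.6]
grip_width: 0.999
grip_force: 0.0
```

Call:
arm_command --increments '[{"dr":[0,0,0],"offset":[0,0,0],"hand":1},{"dr":[0,0,0],"offset":[0,0,0],"hand":1}]'

```text
time_s: 20.35
eef_pos: [490.4, -400.9, 235.9]
ee_rot: [-0.208, 0.978, -0.025, 0.006]
force: [0.3, 0.0, -0.0]
grip_width: 1.001
grip_force: 0.0
```

```bash
cat > kin.py <<'E'
import numpy as np, json
from scipy.spatial.transform import Rotation as Ro
from scipy.optimize import least_squares
def fk(q,p):
    a1,d1,L2,L3,a3,d6,s1,s4,s6,o6=p
    Rz=lambda a:Ro.from_euler('z',a).as_matrix();Ry=lambda a:Ro.from_euler('y',a).as_matrix()
    R=Rz(q[0]); x=R@[a1,0,0]+[0,0,d1]
    R=R@Ry(q[1]); x=x+R@[0,0,L2]
    R=R@Ry(q[2]); x=x+R@[a3,0,L3]
    R=R@Rz(s4*q[3])@Ry(q[4])
    x=x+R@[0,0,d6]; R=R@Rz(s6*q[5]+o6); return x,R
L=[json.loads(l) for l in open('log.jsonl')]
def fit():
    best=None
    for s4 in(1,-1):
        for s6 in (1,-1):
            for o6 in (np.pi,0,np.pi/2,-np.pi/2):
                f=lambda v:np.concatenate([np.r_[fk(l[0],[*v[:6],1,s4,s6,v[6]])[0]-l[1],300*(fk(l[0],[*v[:6],1,s4,s6,v[6]])[1]-np.array(l[2])).ravel()] for l in L])
                s=least_squares(f,[14,195,430,398,36,244,o6])
                if best is None or s.cost<best[0]: best=(s.cost,[*s.x[:6],1,s4,s6,s.x[6]],np.abs(s.fun).max())
    return best
lim=np.array([[-2.94,2.94],[-.97,2.17],[.19,2.56],[-1.23,4.37],[.02,3.11],[-2.88,2.88]])
def ik(p,x,R,q0):
    f=lambda q:np.r_[fk(q,p)[0]-x,300*(fk(q,p)[1]-R).ravel()]
    s=least_squares(f,np.clip(q0,lim[:,0]+.01,lim[:,1]-.01),bounds=(lim[:,0],lim[:,1])); return s.x,np.sqrt(2*s.cost)
E
python3 - <<'E'
from h import *
s,R=st()
from kin import *
b=fit(); print(b); json.dump(b[1],open('p.json','w'))
E
```

```text
t20.35 pos [ 490.4 -400.9  235.9] yaw -2.92 z [ 0.021  0.407 -0.913] q [-0.97  0.74  0.88  0.26  1.86  0.68] F [ 0.3  0.  -0. ] w 1.001 gf 0.0
(np.float64(98618.7132435704), [np.float64(8.822387429428922), np.float64(422.7290809233104), np.float64(455.02918858926233), np.float64(395.1273681310826), np.float64(80.39359867417409), np.float64(452.2371253674395), 1, 1, 1, np.float64(1.5707963267949019)], np.float64(116.31297516647226))
```

Run:
```python
from kin import *
p=[14,195,431,398,36,244.5,1,1,1,np.pi/2]
for l in L[-3:]:
    x,R=fk(l[0],p); print((x-l[1]).round(1)); print(R.round(3).tolist(),np.array(l[2]).round(3).tolist())
```

```text
[  -4.  -116.8    0.3]
[[1.0, 0.013, 0.009], [0.013, -1.0, -0.001], [0.009, 0.001, -1.0]] [[1.0, 0.013, 0.009], [0.013, -1.0, -0.001], [0.009, 0.001, -1.0]]
[-82.2 -83.    1. ]
[[0.999, -0.052, 0.0], [-0.052, -0.999, -0.0], [0.0, 0.0, -1.0]] [[0.999, -0.052, 0.0], [-0.052, -0.999, -0.0], [0.0, 0.0, -1.0]]
[-91.1 -77.6   0.7]
[[0.999, -0.046, 0.021], [-0.051, -0.912, 0.407], [0.0, -0.407, -0.913]] [[0.999, -0.046, 0.021], [-0.051, -0.912, 0.407], [0.0, -0.407, -0.913]]
```

```bash
python3 - <<'E'
import re
s=open('kin.py').read()
s=s.replace("a1,d1,L2,L3,a3,d6,s1,s4,s6,o6=p","a1,d1,L2,L3,a3,d6,b=p;s4=s6=1;o6=np.pi/2").replace("R@[a1,0,0]","R@[a1,b,0]")
i=s.index("def fit"); j=s.index("lim=")
s=s[:i]+'''def fit():
    f=lambda v:np.concatenate([fk(l[0],v)[0]-l[1] for l in L])
    s=least_squares(f,[14,195,430,398,36,244,117]); return s.x,np.abs(s.fun).max()
'''+s[j:]
open('kin.py','w').write(s)
E
cat > plan.py <<'E'
from kin import *
p,e=fit(); print(p.round(1),e)
def plan(wp,q):
    # wp: list of (bar xyz, yaw deg, tilt deg)
    prev=None
    for bar,yaw,tilt in wp:
        R=Ro.from_euler('z',yaw,degrees=True).as_matrix()@np.diag([1,-1,-1])@Ro.from_euler('x',tilt,degrees=True).as_matrix()
        x=np.array(bar)+R[:,2]*18
        q,r=ik(p,x,R,q); print(bar,yaw,tilt,q.round(2),'err %.1f'%r)
E
python3 - <<'E'
from plan import *
q=np.array(L[-1][0])
for yaw in (1,20,40):
    plan([((604,124,150),1,0),((604,124,240),1,0),((522,415,235),yaw,0)]+[((522,415,235),yaw,t) for t in (20,40,60,75,90)],q)
E
```

```text
[  0.  201.3 438.9 397.5  39.  255.3 116.3] 4.263256414560601e-12
(604, 124, 150) 1 0 [0.01 0.6  1.33 0.   1.21 1.57] err 0.0
(604, 124, 240) 1 0 [ 0.01  0.52  1.21 -0.    1.41  1.57] err 0.0
(522, 415, 235) 1 0 [0.5  0.65 1.02 0.   1.47 2.05] err 0.0
(522, 415, 235) 1 20 [0.38 0.55 1.23 0.34 1.26 1.84] err 0.0
(522, 415, 235) 1 40 [0.26 0.51 1.4  0.75 1.16 1.53] err 0.0
(522, 415, 235) 1 60 [0.17 0.54 1.54 1.16 1.21 1.19] err 0.0
(522, 415, 235) 1 75 [0.13 0.6  1.6  1.42 1.33 0.97] err 0.0
(522, 415, 235) 1 90 [0.11 0.7  1.63 1.64 1.5  0.81] err 0.0
(604, 124, 150) 1 0 [0.01 0.6  1.33 0.   1.21 1.57] err 0.0
(604, 124, 240) 1 0 [ 0.01  0.52  1.21 -0.    1.41  1.57] err 0.0
(522, 415, 235) 20 0 [ 0.5   0.65  1.02 -0.    1.47  1.72] err 0.0
(522, 415, 235) 20 20 [0.37 0.6  1.13 0.35 1.41 1.53] err 0.0
(522, 415, 235) 20 40 [0.26 0.61 1.23 0.7  1.42 1.33] err 0.0
(522, 415, 235) 20 60 [0.17 0.67 1.31 1.02 1.51 1.14] err 0.0
(522, 415, 235) 20 75 [0.14 0.74 1.35 1.24 1.62 1.02] err 0.0
(522, 415, 235) 20 90 [0.12 0.83 1.37 1.44 1.75 0.93] err 0.0
(604, 124, 150) 1 0 [0.01 0.6  1.33 0.   1.21 1.57] err 0.0
(604, 124, 240) 1 0 [ 0.01  0.52  1.21 -0.    1.41  1.57] err 0.0
(522, 415, 235) 40 0 [0.5  0.65 1.02 0.   1.47 1.37] err 0.0
(522, 415, 235) 40 20 [0.38 0.67 1.02 0.33 1.57 1.23] err 0.0
(522, 415, 235) 40 40 [0.28 0.73 1.02 0.63 1.69 1.13] err 0.0
(522, 415, 235) 40 60 [0.21 0.82 1.03 0.91 1.83 1.07] err 0.0
(522, 415, 235) 40 75 [0.18 0.9  1.04 1.11 1.93 1.05] err 0.0
(522, 415, 235) 40 90 [0.17 0.98 1.05 1.32 2.04 1.05] err 0.0
```

Call:
arm_command --increments '[{"dr":[-0.18,0,0],"offset":[0,0,0],"hand":1},{"dr":[-0.18,0,0],"offset":[0,0,0],"hand":1},{"dr":[-0.18,0,0],"offset":[0,0,0],"hand":1},{"dr":[0,0,-0.082],"offset":[0,0,0],"hand":1},{"dr":[0,0,0],"offset":[0.073,-0.312,0],"hand":1},{"dr":[0,0,0],"offset":[0.073,-0.312,0],"hand":1},{"dr":[0,0,0],"offset":[0.073,-0.312,0],"hand":1},{"dr":[0,0,0],"offset":[0.073,-0.312,0],"hand":1}]'

```text
time_s: 21.15
eef_pos: [523.4, -249.0, 236.1]
ee_rot: [0.002, 1.0, 0.007, 0.001]
force: [-0.3, -0.1, 0.0]
grip_width: 1.0
grip_force: 0.0
```

Call:
arm_command --increments '[{"dr":[0,0,0],"offset":[0.073,-0.312,0],"hand":1},{"dr":[0,0,0],"offset":[0.073,-0.312,0],"hand":1},{"dr":[0,0,0],"offset":[0.073,-0.312,0],"hand":1},{"dr":[0,0,0],"offset":[0.073,-0.312,0],"hand":1},{"dr":[0,0,0],"offset":[0.073,-0.312,0],"hand":1},{"dr":[0,0,0],"offset":[0.073,-0.312,0],"hand":1},{"dr":[0,0,0],"offset":[0.073,-0.312,0],"hand":1},{"dr":[0,0,0],"offset":[0.073,-0.312,0],"hand":1}]'

```text
time_s: 21.95
eef_pos: [589.3, 51.4, 235.7]
ee_rot: [0.002, 1.0, 0.007, 0.001]
force: [0.4, 0.6, -0.9]
grip_width: 0.999
grip_force: 0.0
```

Call:
arm_command --increments '[{"dr":[0,0,0],"offset":[0.073,-0.312,0],"hand":1},{"dr":[0,0,0],"offset":[0.073,-0.312,0],"hand":1},{"dr":[0,0,0],"offset":[0,0,0],"hand":1},{"dr":[0,0,0],"offset":[0,0,0],"hand":1},{"dr":[0,0,0],"offset":[0,0,0],"hand":1}]'

```text
time_s: 22.45
eef_pos: [605.8, 123.5, 234.9]
ee_rot: [0.001, 1.0, 0.006, 0.001]
force: [0.1, -0.7, -0.2]
grip_width: 0.998
grip_force: 0.0
```

Run:
```python
from h import *
st(); im,ci=snap('wrist','w11')
cv2.imwrite('pics/w11v.png',cv2.resize(cv2.imread('pics/w11.png'),(800,600),interpolation=cv2.INTER_CUBIC))
```

```text
t22.45 pos [605.8 123.5 234.9] yaw 0.71 z [ 0.001 -0.002 -1.   ] q [ 0.01  0.52  1.18 -0.    1.44  1.57] F [ 0.1 -0.7 -0.2] w 0.998 gf 0.0
```

View pics/w11v.png

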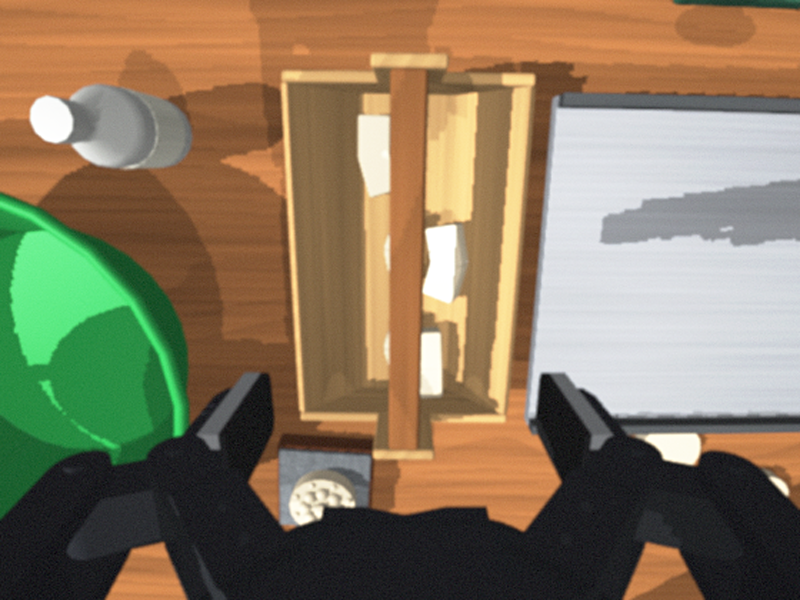

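The tote bar runs from (389–425, 69) to (389–421, 450). Offcuts are visible inside the tote, the table is empty, the bottle's body is at (130,125), and the carving is on the board at (322,497).

Run:
```python
from h import *
im,ci=load('w11'); k=1.42857
P=lambda l,z:atz(ci,np.array(l,float)/k,z).round(1).tolist()
print('bar z102',P([(389,69),(425,69),(389,450),(421,450)],102)); print('rim50',P([(284,75),(534,77),(302,415),(505,418)],50))
print('glue base',P([(165,135)],0), P([(108,122)],80),P([(52,118)],120))
print('basin rim',P([(187,390),(155,270)],100))
m=load('side0')[1]; print('glue side',atz(m,[(300,164)],0))
print(proj(ci,[[604,124,102],[522,436,100]])*k)
```

```text
bar z102 [[729.4, 133.8, 102.0], [729.7, 113.6, 102.0], [483.2, 133.2, 102.0], [483.4, 110.4, 102.0]]
rim50 [[735.2, 205.7, 50.0], [736.1, 38.2, 50.0], [479.2, 206.5, 50.0], [478.3, 38.8, 50.0]]
glue base [[699.9, 316.4, 0.0]] [[702.8, 311.5, 80.0]] [[701.6, 317.7, 120.0]]
basin rim [[527.5, 272.8, 100.0], [612.1, 282.8, 100.0]]
glue side [[698.99714276 306.07376885   0.        ]]
[[403.87308431 285.76188511]
 [-36.1588294  392.12087238]]
```

Call:
arm_command --increments '[{"dr":[0,0,0],"offset":[0.006,0.008,0.33],"hand":1},{"dr":[0,0,0],"offset":[0,0,0.33],"hand":1},{"dr":[0,0,0],"offset":[0,0,0.33],"hand":1},{"dr":[0,0,0],"offset":[0,0,0.2],"hand":1},{"dr":[0,0,0],"offset":[0,0,0.16],"hand":1},{"dr":[0,0,0],"offset":[0,0,0],"hand":1},{"dr":[0,0,0],"offset":[0,0,0],"hand":1},{"dr":[0,0,0],"offset":[0,0,0],"hand":1}]'

```text
time_s: 23.3
eef_pos: [607.6, 122.4, 74.0]
ee_rot: [0.001, 1.0, 0.006, 0.001]
force: [0.6, -0.5, 0.7]
grip_width: 1.003
grip_force: 0.0
```

Call:
arm_command --increments '[{"dr":[0,0,0],"offset":[0,0,0],"hand":-1},{"dr":[0,0,0],"offset":[0,0,0],"hand":-1},{"dr":[0,0,0],"offset":[0,0,0],"hand":-1},{"dr":[0,0,0],"offset":[0,0,0],"hand":-1},{"dr":[0,0,0],"offset":[0,0,0],"hand":-1},{"dr":[0,0,0],"offset":[0,0,0],"hand":-1},{"dr":[0,0,0],"offset":[0,0,0],"hand":-1},{"dr":[0,0,0],"offset":[0,0,0],"hand":-1}]' --grip_force 110

```text
time_s: 24.1
eef_pos: [607.0, 122.6, 72.6]
ee_rot: [0.001, 1.0, 0.006, 0.0]
force: [-0.8, -2.2, 4.8]
grip_width: 0.236
grip_force: 108.1
```

Run:
```python
from h import *
st()
```

```text
t24.10 pos [607.  122.6  72.6] yaw 0.70 z [ 0.    -0.002 -1.   ] q [ 0.01  0.67  1.38 -0.    1.09  1.57] F [-0.8 -2.2  4.8] w 0.236 gf 108.1
```

Call:
arm_command --increments '[{"dr":[0,0,0],"offset":[0,0,-0.1],"hand":-1},{"dr":[0,0,0],"offset":[0,0,-0.2],"hand":-1},{"dr":[0,0,0],"offset":[0,0,-0.25],"hand":-1},{"dr":[0,0,0],"offset":[0,0,-0.25],"hand":-1},{"dr":[0,0,0],"offset":[0,0,-0.25],"hand":-1},{"dr":[0,0,0],"offset":[0,0,-0.2],"hand":-1},{"dr":[0,0,0],"offset":[0,0,-0.1],"hand":-1},{"dr":[0,0,0],"offset":[0,0,0],"hand":-1}]'

```text
time_s: 24.9
eef_pos: [607.0, 123.3, 235.2]
ee_rot: [0.001, 1.0, 0.006, 0.001]
force: [-0.2, -0.4, -5.7]
grip_width: 0.242
grip_force: 108.2
```

Run:
```python
from h import *
st(); white_=None; snap('side','s4')
```

```text
t24.90 pos [607.  123.3 235.2] yaw 0.73 z [ 0.001 -0.002 -1.   ] q [ 0.01  0.52  1.18 -0.    1.44  1.57] F [-0.2 -0.4 -5.7] w 0.242 gf 108.2
```

Lifted with a 5.7 N load (tote plus scrap). I'll carry it over the basin.

Call:
arm_command --increments '[{"dr":[0,0,0],"offset":[-0.03,-0.12,0],"hand":-1},{"dr":[0,0,0],"offset":[-0.07,-0.26,0],"hand":-1},{"dr":[0,0,0],"offset":[-0.07,-0.26,0],"hand":-1},{"dr":[0,0,0],"offset":[-0.07,-0.26,0],"hand":-1},{"dr":[0,0,0],"offset":[-0.07,-0.26,0],"hand":-1},{"dr":[0,0,0],"offset":[-0.07,-0.26,0],"hand":-1},{"dr":[0,0,0],"offset":[-0.07,-0.26,0],"hand":-1},{"dr":[0,0,0],"offset":[-0.07,-0.26,0],"hand":-1}]'

```text
time_s: 25.75
eef_pos: [540.1, 356.9, 232.0]
ee_rot: [0.001, 1.0, 0.006, -0.002]
force: [0.9, 0.1, -6.1]
grip_width: 0.238
grip_force: 108.5
```

Call:
arm_command --increments '[{"dr":[0,0,0],"offset":[-0.07,-0.26,0],"hand":-1},{"dr":[0,0,0],"offset":[-0.07,-0.26,0],"hand":-1},{"dr":[0,0,0],"offset":[-0.02,-0.12,0],"hand":-1},{"dr":[0,0,0],"offset":[0,0,0],"hand":-1},{"dr":[0,0,0],"offset":[0,0,0],"hand":-1},{"dr":[0,0,0],"offset":[0,0,0],"hand":-1}]'

```text
time_s: 26.35
eef_pos: [521.5, 430.9, 233.1]
ee_rot: [0.001, 1.0, 0.006, -0.001]
force: [1.1, -0.1, -6.2]
grip_width: 0.234
grip_force: 108.6
```

Call:
arm_command --increments '[{"dr":[0.1,0,0],"offset":[0,0,0],"hand":-1},{"dr":[0.15,0,0],"offset":[0,0,0],"hand":-1},{"dr":[0.15,0,0],"offset":[0,0,0],"hand":-1},{"dr":[0.15,0,0],"offset":[0,0,0],"hand":-1},{"dr":[0.15,0,0],"offset":[0,0,0],"hand":-1},{"dr":[0.15,0,0],"offset":[0,0,0],"hand":-1},{"dr":[0.15,0,0],"offset":[0,0,0],"hand":-1},{"dr":[0.15,0,0],"offset":[0,0,0],"hand":-1}]'

```text
time_s: 27.15
eef_pos: [521.9, 430.2, 234.0]
ee_rot: [-0.437, 0.9, 0.005, -0.001]
force: [-0.3, 0.2, -7.0]
grip_width: 0.241
grip_force: 109.2
```

Run:
```python
from h import *
st()
```

```text
t27.15 pos [521.9 430.2 234. ] yaw 0.59 z [-0.007  0.786 -0.618] q [0.21 0.5  1.48 0.99 1.17 1.35] F [-0.3  0.2 -7. ] w 0.241 gf 109.2
```

Call:
arm_command --increments '[{"dr":[0.12,0,0],"offset":[0,0,0],"hand":-1},{"dr":[0.12,0,0],"offset":[0,0,0],"hand":-1},{"dr":[0.12,0,0],"offset":[0,0,0],"hand":-1},{"dr":[0.12,0,0],"offset":[0,0,0],"hand":-1},{"dr":[0.12,0,0],"offset":[0,0,0],"hand":-1},{"dr":[0.12,0,0],"offset":[0,0,0],"hand":-1},{"dr":[0.1,0,0],"offset":[0,0,0],"hand":-1},{"dr":[0,0,0],"offset":[0,0,0],"hand":-1}]'

```text
time_s: 27.95
eef_pos: [521.7, 430.7, 231.7]
ee_rot: [-0.697, 0.717, 0.003, -0.005]
force: [-0.5, -0.1, -4.6]
grip_width: 0.241
grip_force: 109.8
```

Call:
arm_command --increments '[{"dr":[0,0,0],"offset":[0,0,0],"hand":-1},{"dr":[0,0,0],"offset":[0,0,0],"hand":-1},{"dr":[0,0,0],"offset":[0,0,0],"hand":-1},{"dr":[0,0,0],"offset":[0,0,0],"hand":-1},{"dr":[0,0,0],"offset":[0,0,0],"hand":-1},{"dr":[0,0,0],"offset":[0,0,0],"hand":-1},{"dr":[0,0,0],"offset":[0,0,0],"hand":-1},{"dr":[0,0,0],"offset":[0,0,0],"hand":-1}]'

```text
time_s: 28.75
eef_pos: [521.4, 431.6, 233.8]
ee_rot: [-0.698, 0.716, 0.004, -0.004]
force: [-0.0, -0.0, -4.3]
grip_width: 0.243
grip_force: 109.8
```

Run:
```python
from h import *
st(); snap('scene','c4');snap('side','s5');snap('wrist','w12')
for n in('c4','s5'):print(n);white(n,[20],40)
```

```text
t28.75 pos [521.4 431.6 233.8] yaw 0.71 z [-0.012  1.    -0.025] q [0.11 0.69 1.64 1.62 1.48 0.82] F [-0.  -0.  -4.3] w 0.243 gf 109.8
c4
[347.3 317.3] [16.9 35.2] bb (330, 309, 35, 18) [(20, [586.3, 400.3])]
[302.4 199.3] [ 7.4 15.7] bb (296, 194, 13, 12) [(20, [427.9, -109.6])]
[453.3 185.8] [ 6.4 13.5] bb (449, 181, 10, 11) [(20, [-69.0, 58.3])]
[363.2 179.2] [ 9.1 36.4] bb (353, 164, 20, 32) [(20, [180.0, -123.2])]
[506.  151.5] [13.  24.3] bb (505, 145, 14, 14) [(20, [-439.5, -38.4])]
[452.1 131.8] [16.3 27.4] bb (440, 123, 24, 20) [(20, [-371.4, -271.0])]
[180.6 110.9] [ 6.9 15.2] bb (176, 105, 10, 13) [(20, [554.0, -1018.2])]
[152.6 105.2] [31.4 44.4] bb (131, 91, 45, 31) [(20, [649.2, -1151.8])]
[487.9 121.6] [13.6 77.9] bb (473, 90, 31, 67) [(20, [-590.4, -278.2])]
[363.6 135.5] [ 37.7 144. ] bb (318, 79, 88, 115) [(20, [-21.6, -411.0])]
[399.3  73. ] [15.1 30.3] bb (391, 58, 16, 28) [(20, [-640.2, -964.0])]
[439.5  47.7] [ 22.  112.2] bb (387, 27, 91, 38) [(20, [-1182.6, -1244.3])]
s5
[218.5 318.5] [21.5 27.1] bb (206, 308, 26, 22) [(20, [360.3, -243.5])]
[236.4 278.3] [19.3 25.4] bb (224, 269, 26, 20) [(20, [418.5, -138.0])]
[ 12.8 282.6] [22.  39.5] bb (1, 263, 22, 40) [(20, [-78.4, -42.6])]
[ 91.1 247.9] [ 8.3 14.4] bb (85, 243, 13, 11) [(20, [93.3, 37.3])]
[198.5 188.4] [13.5 22. ] bb (188, 182, 22, 14) [(20, [379.1, 221.2])]
[ 21.5 154. ] [28.  44.3] bb (0, 140, 42, 24) [(20, [-129.1, 514.4])]
[ 14.  129.3] [24.3 38.6] bb (0, 113, 29, 31) [(20, [-174.0, 677.4])]
```

The wrist load fell from 6.1 to 4.3 N, which matches 5 × 35 g, so the tote is empty. I'll right it and carry it back.

Call:
arm_command --increments '[{"dr":[-0.164,0,0],"offset":[0,0,0],"hand":-1},{"dr":[-0.164,0,0],"offset":[0,0,0],"hand":-1},{"dr":[-0.164,0,0],"offset":[0,0,0],"hand":-1},{"dr":[-0.164,0,0],"offset":[0,0,0],"hand":-1},{"dr":[-0.164,0,0],"offset":[0,0,0],"hand":-1},{"dr":[-0.164,0,0],"offset":[0,0,0],"hand":-1},{"dr":[-0.164,0,0],"offset":[0,0,0],"hand":-1},{"dr":[-0.164,0,0],"offset":[0,0,0],"hand":-1}]'

```text
time_s: 29.7
eef_pos: [521.1, 431.3, 234.3]
ee_rot: [-0.252, 0.968, 0.006, -0.002]
force: [-0.2, 0.2, -5.1]
grip_width: 0.236
grip_force: 109.2
```

Call:
arm_command --increments '[{"dr":[-0.164,0,0],"offset":[0,0,0],"hand":-1},{"dr":[-0.164,0,0],"offset":[0,0,0],"hand":-1},{"dr":[-0.164,0,0],"offset":[0,0,0],"hand":-1},{"dr":[-0.164,0,0],"offset":[0,0,0],"hand":-1},{"dr":[0,0,0],"offset":[0,0,0],"hand":-1},{"dr":[0,0,0],"offset":[0,0,0],"hand":-1},{"dr":[0,0,0],"offset":[0,0,0],"hand":-1}]'

```text
time_s: 30.4
eef_pos: [521.5, 430.9, 233.6]
ee_rot: [-0.001, 1.0, 0.006, -0.001]
force: [-0.1, -0.1, -3.9]
grip_width: 0.236
grip_force: 109.1
```

Run:
```python
from h import *
st(); im,ci=snap('scene','c5'); white('c5',[20],15) if 0 else None
h=cv2.cvtColor(im,cv2.COLOR_RGB2HSV); sub=h[255:345,315:450]
m=((sub[...,1]<110)&(sub[...,2]>110)).astype(np.uint8); n,l,s,c=cv2.connectedComponentsWithStats(m); print(s[1:].tolist())
```

```text
t30.40 pos [521.5 430.9 233.6] yaw 0.65 z [-0.002  0.002 -1.   ] q [0.52 0.67 0.95 0.   1.52 2.08] F [-0.1 -0.1 -3.9] w 0.236 gf 109.1
[[1, 0, 13, 7, 63], [14, 0, 121, 74, 3232], [133, 0, 1, 1, 1], [129, 31, 1, 1, 1], [71, 36, 21, 15, 196], [132, 37, 1, 1, 1], [23, 43, 2, 2, 2], [133, 43, 1, 4, 4], [133, 52, 1, 2, 2], [132, 56, 1, 2, 2], [131, 60, 1, 1, 1], [127, 62, 4, 5, 5], [119, 74, 2, 2, 2], [116, 76, 2, 2, 2]]
```

Call:
arm_command --increments '[{"dr":[0,0,0],"offset":[0.034,0.129,0],"hand":-1},{"dr":[0,0,0],"offset":[0.068,0.258,0],"hand":-1},{"dr":[0,0,0],"offset":[0.068,0.258,0],"hand":-1},{"dr":[0,0,0],"offset":[0.068,0.258,0],"hand":-1},{"dr":[0,0,0],"offset":[0.068,0.258,0],"hand":-1},{"dr":[0,0,0],"offset":[0.068,0.258,0],"hand":-1},{"dr":[0,0,0],"offset":[0.068,0.258,0],"hand":-1},{"dr":[0,0,0],"offset":[0.068,0.258,0],"hand":-1}]'

```text
time_s: 31.25
eef_pos: [585.6, 197.6, 234.2]
ee_rot: [-0.0, 1.0, 0.005, 0.0]
force: [1.1, 0.0, -4.4]
grip_width: 0.232
grip_force: 109.2
```

Call:
arm_command --increments '[{"dr":[0,0,0],"offset":[0.068,0.258,0],"hand":-1},{"dr":[0,0,0],"offset":[0.068,0.258,0],"hand":-1},{"dr":[0,0,0],"offset":[0.034,0.129,0],"hand":-1},{"dr":[0,0,0],"offset":[0,0,0.2],"hand":-1},{"dr":[0,0,0],"offset":[0,0,0.3],"hand":-1},{"dr":[0,0,0],"offset":[0,0,0],"hand":-1},{"dr":[0,0,0],"offset":[0,0,0],"hand":-1},{"dr":[0,0,0],"offset":[0,0,0],"hand":-1}]'

```text
time_s: 32.05
eef_pos: [607.7, 123.1, 176.1]
ee_rot: [-0.0, 1.0, 0.006, 0.002]
force: [-0.3, 0.3, -3.9]
grip_width: 0.239
grip_force: 109.0
```

Run:
```python
from h import *
st()
```

```text
t32.05 pos [607.7 123.1 176.1] yaw 0.71 z [ 0.003  0.    -1.   ] q [0.01 0.56 1.27 0.   1.3  1.57] F [-0.3  0.3 -3.9] w 0.239 gf 109.0
```

Call:
arm_command --increments '[{"dr":[0,0,0],"offset":[0,0,0.25],"hand":-1},{"dr":[0,0,0],"offset":[0,0,0.25],"hand":-1},{"dr":[0,0,0],"offset":[0,0,0.2],"hand":-1},{"dr":[0,0,0],"offset":[0,0,0.12],"hand":-1},{"dr":[0,0,0],"offset":[0,0,0],"hand":-1},{"dr":[0,0,0],"offset":[0,0,0],"hand":-1},{"dr":[0,0,0],"offset":[0,0,0],"hand":-1},{"dr":[0,0,0],"offset":[0,0,0],"hand":-1}]'

```text
time_s: 32.85
eef_pos: [607.5, 123.1, 76.7]
ee_rot: [0.0, 1.0, 0.006, 0.001]
force: [0.9, -0.4, -4.5]
grip_width: 0.238
grip_force: 109.1
```

Call:
arm_command --increments '[{"dr":[0,0,0],"offset":[0,0,0.015],"hand":-1},{"dr":[0,0,0],"offset":[0,0,0.012],"hand":-1},{"dr":[0,0,0],"offset":[0,0,0],"hand":-1},{"dr":[0,0,0],"offset":[0,0,0],"hand":-1},{"dr":[0,0,0],"offset":[0,0,0],"hand":-0.3},{"dr":[0,0,0],"offset":[0,0,0],"hand":0.3},{"dr":[0,0,0],"offset":[0,0,0],"hand":1},{"dr":[0,0,0],"offset":[0,0,0],"hand":1}]'

```text
time_s: 33.65
eef_pos: [606.9, 123.1, 72.2]
ee_rot: [0.0, 1.0, 0.006, 0.0]
force: [-0.8, -0.8, 0.2]
grip_width: 0.843
grip_force: 0.0
```

Call:
arm_command --increments '[{"dr":[0,0,0],"offset":[0,0,0],"hand":1},{"dr":[0,0,0],"offset":[0,0,-0.33],"hand":1},{"dr":[0,0,0],"offset":[0,0,-0.33],"hand":1},{"dr":[0,0,0],"offset":[0,0,-0.33],"hand":1},{"dr":[0,0,0],"offset":[0,0,-0.33],"hand":1},{"dr":[0,0,0],"offset":[0,0,0],"hand":1},{"dr":[0,0,0],"offset":[0,0,0],"hand":1},{"dr":[0,0,0],"offset":[0,0,0],"hand":1}]'

```text
time_s: 34.45
eef_pos: [606.4, 123.0, 229.1]
ee_rot: [0.0, 1.0, 0.006, -0.001]
force: [0.5, 0.3, -1.4]
grip_width: 1.001
grip_force: 0.0
```

Run:
```python
from h import *
st(); im,ci=snap('wrist','w13'); snap('scene','c6'); snap('side','s6')
a=load('w11')[0]; 
# composite for the single remaining view
v=lambda f,y,x,w=200,h=150:cv2.resize(cv2.imread(f)[y:y+h,x:x+w],(400,300),interpolation=cv2.INTER_CUBIC)
cv2.imwrite('pics/v2.png',np.vstack([np.hstack([v('pics/w13.png',0,0,560,420),v('pics/s6.png',80,160,220,165)]),np.hstack([v('pics/c6.png',225,290,180,135),v('pics/s6.png',240,160,220,165)])]))
```

```text
t34.45 pos [606.4 123.  229.1] yaw 0.71 z [-0.003 -0.    -1.   ] q [ 0.01  0.53  1.19 -0.    1.43  1.57] F [ 0.5  0.3 -1.4] w 1.001 gf 0.0
```

View pics/v2.png

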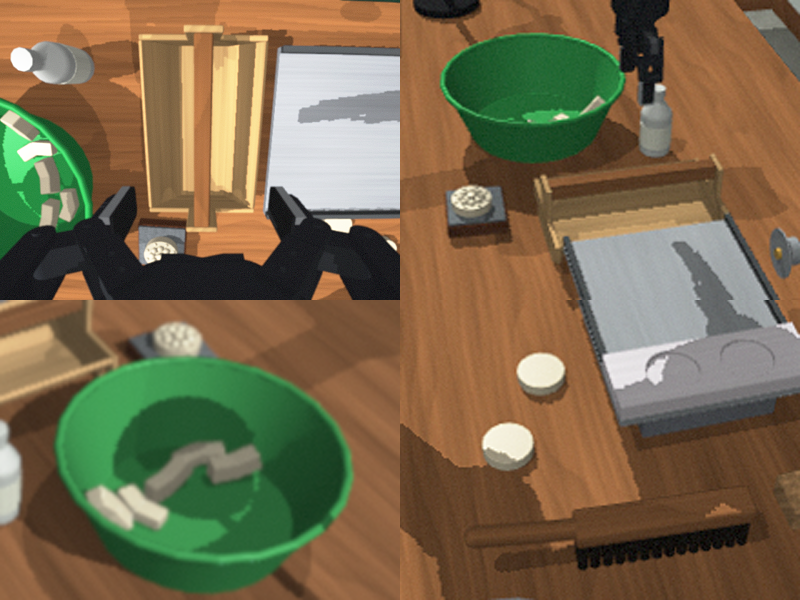

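The wrist and scene panels both show 5 offcuts in the basin: (15,125), (35,150), (47,177), (50,210) and (68,205) in the wrist panel. The tote is empty and upright beside the table, the carving is on the board, and the brush stands on its bristles. Blanks are unmoved. I'll check the offcut leaning on the basin wall, refine blank and seat positions, and compute the next moves.

Run:
```python
from h import *
_,cw=load('w13');_,cc=load('c6')
def tri(a,ca,b,cb):
    o1,d1=ray(ca,[a]);o2,d2=ray(cb,[b]);A=np.c_[d1[0],-d2[0]];s=np.linalg.lstsq(A,o2-o1,rcond=None)[0]
    p,q=o1+d1[0]*s[0],o2+d2[0]*s[1]; return ((p+q)/2).round(1),np.linalg.norm(p-q).round(1)
for a,b in [((18,125),(110,507)),((36,150),(145,505))]:
    x,e=tri(np.array(a)*1.4,cw,np.array([290,225])+(np.array(b)-[0,300])*.45,cc); print(x,e,np.hypot(*(x[:2]-[522,436])))
# blanks from side + scene (tops, z=15)
white('s6',[13],100)
# circle fits on seats in w8 (tool yaw .76 above fixture): project circle edges
im,ci=load('w1')
g=cv2.cvtColor(im,cv2.COLOR_RGB2GRAY)
cs=cv2.HoughCircles(cv2.GaussianBlur(g,(3,3),0)[140:260,270:370],cv2.HOUGH_GRADIENT,1,20,param1=60,param2=12,minRadius=20,maxRadius=28)
print(None if cs is None else cs[0][:4]+[270,140,0])
```

```text
[613.7 407.3  37.1] 0.2 96.08631536280288
[566.1 404.6  14.1] 0.7 54.13658651965416
[218.9 318.2] [22. 28.] bb (205, 308, 28, 22) [(13, [361.7, -237.2])]
[236.9 278.3] [19.4 26.5] bb (224, 269, 27, 20) [(13, [420.6, -131.7])]
[ 13.  282.6] [21.9 39.3] bb (2, 263, 21, 40) [(13, [-81.1, -35.4])]
[198.5 188.4] [13.3 22. ] bb (188, 182, 22, 14) [(13, [379.6, 230.4])]
[ 27.5 152.6] [27.9 39.6] bb (8, 138, 38, 23) [(13, [-115.0, 529.9])]
[ 21.6 127.8] [17.9 32.6] bb (10, 113, 22, 26) [(13, [-154.1, 694.9])]
[292.8  15.1] [16.3 29.2] bb (279, 7, 30, 13) [(13, [1037.6, 1604.5])]
[254.6  15.4] [20.4 30.2] bb (244, 5, 26, 18) [(13, [844.4, 1635.7])]
[[312.5 205.5  23. ]]
```

Call:
arm_command --increments '[{"dr":[0,0,0],"offset":[-0.042,0.299,0],"hand":1},{"dr":[0,0,0],"offset":[-0.042,0.299,0],"hand":1},{"dr":[0,0,0],"offset":[-0.042,0.299,0],"hand":1},{"dr":[0,0,0],"offset":[-0.042,0.299,0],"hand":1},{"dr":[0,0,0],"offset":[-0.042,0.299,0],"hand":1},{"dr":[0,0,0],"offset":[-0.042,0.299,0],"hand":1},{"dr":[0,0,0],"offset":[-0.042,0.299,0],"hand":1},{"dr":[0,0,0],"offset":[-0.042,0.299,0],"hand":1}]'

```text
time_s: 35.4
eef_pos: [569.6, -165.8, 230.0]
ee_rot: [-0.0, 1.0, 0.006, -0.001]
force: [1.1, -0.7, 0.1]
grip_width: 1.001
grip_force: 0.0
```

Call:
arm_command --increments '[{"dr":[0,0,0],"offset":[-0.042,0.299,0.1],"hand":1},{"dr":[0,0,0],"offset":[-0.042,0.299,0.15],"hand":1},{"dr":[0,0,0],"offset":[0,0,0],"hand":1},{"dr":[0,0,0],"offset":[0,0,0],"hand":1},{"dr":[0,0,0],"offset":[0,0,0],"hand":1}]'

```text
time_s: 35.9
eef_pos: [561.3, -235.4, 201.0]
ee_rot: [0.0, 1.0, 0.007, 0.0]
force: [0.1, 0.2, 1.0]
grip_width: 1.004
grip_force: 0.0
```

```bash
cat > seat.py <<'E'
from h import *
from scipy.optimize import minimize
t=np.linspace(0,2*np.pi,360,endpoint=False)
def pts(x,y,yaw,rect=True):
    c,s=np.cos(yaw),np.sin(yaw); P=[]
    for sx in(-46,46): P.append(np.c_[sx+31.75*np.cos(t),-110+31.75*np.sin(t)])
    u=np.linspace(-118,118,300);v=np.linspace(-150,-70,120)
    P+= [np.c_[u,0*u-152.5],np.c_[u,0*u-67.5]]
    P+= [np.c_[0*v-120,v],np.c_[0*v+120,v]]
    P=np.vstack(P); return np.c_[x+c*P[:,0]-s*P[:,1],y+s*P[:,0]+c*P[:,1],90+0*P[:,0]]
def score(fns,n=None):
    imgs=[]
    for f in fns:
        im,ci=load(f); g=cv2.GaussianBlur(cv2.cvtColor(im,cv2.COLOR_RGB2GRAY).astype(np.float32),(0,0),1.2)
        G=np.minimum(np.hypot(cv2.Sobel(g,cv2.CV_32F,1,0),cv2.Sobel(g,cv2.CV_32F,0,1)),60); imgs.append((G,ci))
    def f(p):
        s=0
        for G,ci in imgs:
            q=proj(ci,pts(*p[:2],p[2]/100)).astype(np.float32); s-=np.nanmean(cv2.remap(G,q[:,0],q[:,1],cv2.INTER_LINEAR,borderValue=0))
        return s
    return f
def run(fns):
    f=score(fns); best=None
    for dx in(-3,0,3):
        for dy in(-4,0,4):
            r=minimize(f,[604+dx,-126+dy,1.2],method='Nelder-Mead',options=dict(initial_simplex=np.array([604+dx,-126+dy,1.2])+[[0,0,0],[3,0,0],[0,3,0],[0,0,1]]))
            if best is None or r.fun<best.fun: best=r
    x,y,a=best.x; a/=100; R=np.array([[np.cos(a),-np.sin(a)],[np.sin(a),np.cos(a)]])
    print(fns,best.fun.round(2),'bed',round(x,1),round(y,1),'yaw',round(np.degrees(a),2),'near',(R@[-46,-110]+[x,y]).round(1),'far',(R@[46,-110]+[x,y]).round(1))
E
python3 - <<'E'
from seat import *
st(); snap('wrist','w14')
for f in (['w14'],['w1'],['w8'],['s6'],['w14','w1','w8']): run(f)
white('w14',[15])
E
```

```text
t35.90 pos [ 561.3 -235.4  201. ] yaw 0.77 z [ 0. -0. -1.] q [-0.59  0.52  1.27  0.    1.35  0.97] F [0.1 0.2 1. ] w 1.004 gf 0.0
['w14'] -48.16 bed 602.4 -124.9 yaw 0.23 near [ 556.9 -235.1] far [ 648.9 -234.7]
['w1'] -54.64 bed 601.2 -125.1 yaw 0.5 near [ 556.1 -235.5] far [ 648.1 -234.7]
['w8'] -45.59 bed 604.6 -126.3 yaw 0.51 near [ 559.6 -236.8] far [ 651.6 -235.9]
['s6'] -43.16 bed 604.9 -126.2 yaw 0.23 near [ 559.4 -236.4] far [ 651.4 -236. ]
['w14', 'w1', 'w8'] -145.42 bed 602.0 -125.4 yaw 0.59 near [ 557.1 -235.9] far [ 649.1 -235. ]
[281.7 339.7] [39.4 49.8] bb (259, 321, 48, 39) [(15, [365.2, -235.9])]
[198.6 299.8] [41.2 43.5] bb (185, 280, 36, 41) [(15, [420.7, -135.7])]
```

```bash
python3 - <<'E'
import seat; from seat import *
full=seat.pts
for name,sl in (('near',slice(0,360)),('far',slice(360,720)),('circ',slice(0,720)),('rect',slice(720,None))):
    seat.pts=lambda x,y,a:full(x,y,a if name in('circ','rect') else .01)[sl]
    print(name)
    for f in (['w14'],['w8'],['w1']): seat.run(f)
E
python3 - <<'E'
import cv2
E
```

```text
near
['w14'] -44.74 bed 601.9 -124.4 yaw 1.04 near [ 557.9 -235.2] far [ 649.8 -233.5]
['w8'] -43.51 bed 605.0 -126.2 yaw 0.43 near [ 559.8 -236.5] far [ 651.8 -235.8]
['w1'] -40.71 bed 600.7 -125.6 yaw 0.52 near [ 555.7 -236. ] far [ 647.7 -235.1]
far
['w14'] -49.2 bed 603.2 -126.2 yaw 0.73 near [ 558.6 -236.8] far [ 650.6 -235.6]
['w8'] -54.07 bed 601.9 -125.2 yaw 1.57 near [ 558.9 -236.5] far [ 650.8 -233.9]
['w1'] -56.8 bed 601.0 -124.8 yaw 0.72 near [ 556.3 -235.4] far [ 648.3 -234.2]
circ
['w14'] -46.51 bed 602.5 -124.7 yaw 0.17 near [ 556.8 -234.8] far [ 648.8 -234.5]
['w8'] -47.0 bed 604.3 -126.0 yaw 0.85 near [ 559.9 -236.7] far [ 651.9 -235.3]
['w1'] -48.7 bed 600.2 -125.2 yaw 0.93 near [ 556.  -235.9] far [ 648.  -234.4]
rect
['w14'] -49.87 bed 601.2 -125.6 yaw 0.7 near [ 556.5 -236.2] far [ 648.5 -235.1]
['w8'] -45.52 bed 604.8 -126.7 yaw 0.32 near [ 559.5 -237. ] far [ 651.5 -236.5]
['w1'] -60.0 bed 603.8 -125.7 yaw 0.4 near [ 558.5 -236.1] far [ 650.5 -235.4]
```

Call:
arm_command --increments '[{"dr":[0,0,0],"offset":[-0.019,0,0.2],"hand":1},{"dr":[0,0,0],"offset":[0,0,0.142],"hand":1},{"dr":[0,0,0],"offset":[0,0,0],"hand":1},{"dr":[0,0,0],"offset":[0,0,0],"hand":1},{"dr":[0,0,0],"offset":[0,0,0],"hand":1},{"dr":[0,0,0],"offset":[0,0,0],"hand":1}]'

```text
time_s: 36.55
eef_pos: [559.1, -236.4, 160.7]
ee_rot: [0.001, 1.0, 0.006, 0.001]
force: [-0.3, -0.2, 1.0]
grip_width: 1.003
grip_force: 0.0
```

Run:
```python
from h import *
st(); snap('wrist','w15')
```

```text
t36.55 pos [ 559.1 -236.4  160.7] yaw 0.73 z [ 0.001 -0.001 -1.   ] q [-0.59  0.55  1.33 -0.    1.26  0.97] F [-0.3 -0.2  1. ] w 1.003 gf 0.0
```

Call:
arm_command --increments '[{"dr":[0,0,0],"offset":[0.2,0,0],"hand":1},{"dr":[0,0,0],"offset":[0.3,0,0],"hand":1},{"dr":[0,0,0],"offset":[0.267,0,0],"hand":1},{"dr":[0,0,0],"offset":[0,0,0],"hand":1},{"dr":[0,0,0],"offset":[0,0,0],"hand":1},{"dr":[0,0,0],"offset":[0,0,0],"hand":1},{"dr":[0,0,0],"offset":[0,0,0],"hand":1}]'

```text
time_s: 37.3
eef_pos: [650.1, -235.5, 160.2]
ee_rot: [0.0, 1.0, 0.006, 0.0]
force: [0.2, 0.4, -0.1]
grip_width: 1.0
grip_force: 0.0
```

```bash
cat >> seat.py <<'E'
def circ(fn,x0,y0,z,r=31.75,rr=2,sgn=None,verbose=1):
    im,ci=load(fn); g=cv2.GaussianBlur(cv2.cvtColor(im,cv2.COLOR_RGB2GRAY).astype(np.float32),(0,0),1.)
    G=np.minimum(np.hypot(cv2.Sobel(g,cv2.CV_32F,1,0),cv2.Sobel(g,cv2.CV_32F,0,1)),60)
    def f(p,a=t):
        q=proj(ci,np.c_[p[0]+p[2]*np.cos(a),p[1]+p[2]*np.sin(a),z+0*a]).astype(np.float32); return -cv2.remap(G,q[:,0],q[:,1],cv2.INTER_LINEAR,borderValue=0).mean()
    best=None
    for dx in np.arange(-6,6.1,1):
        for dy in np.arange(-6,6.1,1):
            v=f([x0+dx,y0+dy,r])
            if best is None or v<best[0]: best=(v,dx,dy)
    p0=np.array([x0+best[1],y0+best[2],r])
    s=minimize(f,p0,method='Nelder-Mead',options=dict(initial_simplex=p0+[[0,0,0],[1,0,0],[0,1,0],[0,0,1]]))
    s2=minimize(lambda p:f([p[0],p[1],r]),p0[:2],method='Nelder-Mead',options=dict(initial_simplex=p0[:2]+[[0,0],[1,0],[0,1]]))
    print(fn,'free r',s.x.round(2),round(s.fun,1),'fixed r',s2.x.round(2),round(s2.fun,1))
E
python3 - <<'E'
from h import *
st(); snap('wrist','w16')
from seat import *
for z in (90,84): 
    print(z); circ('w15',558,-235.5,z); circ('w16',650,-235,z)
    circ('w14',558,-235.5,z);circ('w14',650,-235,z)
run(['w15','w16'])
# edge profile along y=seat centre line in x, for fixture top plane
for fn,x0 in(('w15',558),('w16',650)):
    im,ci=load(fn); xs=np.arange(x0-40,x0+40,1.); q=proj(ci,np.c_[xs,0*xs-235.5,0*xs+90]).astype(np.float32)
    g=cv2.cvtColor(im,cv2.COLOR_RGB2GRAY).astype(np.float32); v=cv2.remap(g,q[:,0],q[:,1],cv2.INTER_LINEAR).ravel(); print(fn,'x',v.round().astype(int).tolist())
    ys=np.arange(-275,-195,1.); q=proj(ci,np.c_[0*ys+x0,ys,0*ys+90]).astype(np.float32); v=cv2.remap(g,q[:,0],q[:,1],cv2.INTER_LINEAR).ravel(); print(fn,'y',v.round().astype(int).tolist())
E
```

```text
t37.30 pos [ 650.1 -235.5  160.2] yaw 0.68 z [ 0. -0. -1.] q [-0.52  0.74  1.01 -0.    1.39  1.04] F [ 0.2  0.4 -0.1] w 1.000 gf 0.0
90
w15 free r [ 557.78 -234.44   31.67] -46.7 fixed r [ 557.74 -234.39] -46.7
w16 free r [ 650.79 -235.02   32.54] -47.7 fixed r [ 649.39 -234.21] -46.4
w14 free r [ 557.42 -234.61   31.92] -46.0 fixed r [ 557.27 -234.67] -45.9
w14 free r [ 648.87 -234.55   31.87] -49.8 fixed r [ 648.88 -234.57] -49.6
84
w15 free r [ 557.   -234.45   31.76] -46.5 fixed r [ 557.05 -234.48] -46.5
w16 free r [ 649.8  -233.71   32.01] -46.9 fixed r [ 649.66 -233.96] -46.6
w14 free r [ 558.36 -234.19   31.76] -45.8 fixed r [ 556.74 -234.12] -45.6
w14 free r [ 650.91 -233.54   31.79] -49.9 fixed r [ 650.89 -233.64] -49.9
['w15', 'w16'] -91.27 bed 603.9 -125.7 yaw 0.06 near [ 558.  -235.7] far [ 650.  -235.6]
w15 x [236, 235, 235, 235, 237, 237, 237, 236, 216, 163, 117, 103, 137, 202, 236, 240, 240, 240, 240, 238, 240, 241, 239, 240, 239, 239, 239, 240, 239, 239, 240, 240, 240, 238, 239, 239, 239, 240, 239, 239, 238, 238, 239, 239, 239, 239, 238, 239, 239, 238, 237, 238, 239, 
[... 655 characters left out ...]
41, 241, 241, 241, 241, 241, 241, 241, 241, 241, 241, 241, 241, 242, 241, 242, 241, 241, 241, 240, 242, 241, 242, 242, 241, 241, 241, 241, 242, 241, 240, 241, 240, 241, 241, 242, 241, 240, 243, 241, 240, 241, 240, 242, 240, 241, 240, 240, 242, 240, 240, 231, 228, 237, 239, 240, 239, 238, 239]
w16 y [240, 240, 238, 239, 240, 239, 238, 237, 220, 213, 235, 240, 241, 241, 241, 241, 241, 243, 242, 240, 240, 239, 240, 242, 242, 241, 239, 239, 241, 243, 244, 242, 240, 240, 238, 242, 242, 240, 240, 239, 242, 242, 241, 240, 242, 241, 242, 240, 240, 239, 241, 240, 241, 240, 238, 239, 239, 237, 238, 240, 243, 243, 241, 237, 236, 237, 224, 184, 169, 164, 140, 133, 197, 233, 231, 224, 218, 209, 204, 203]
```

Call:
arm_command --increments '[{"dr":[0,0,0],"offset":[-0.271,-0.1265,0],"hand":1},{"dr":[0,0,0],"offset":[-0.271,-0.1265,0],"hand":1},{"dr":[0,0,0],"offset":[-0.271,-0.1265,0],"hand":1},{"dr":[0,0,0],"offset":[-0.271,-0.1265,0],"hand":1},{"dr":[0,0,0],"offset":[-0.271,-0.1265,0],"hand":1},{"dr":[0,0,0],"offset":[-0.271,-0.1265,0],"hand":1},{"dr":[0,0,0],"offset":[-0.271,-0.1265,0],"hand":1},{"dr":[0,0,0],"offset":[0,0,0.2],"hand":1}]'

```text
time_s: 38.15
eef_pos: [420.1, -131.0, 138.0]
ee_rot: [0.001, 1.0, 0.006, 0.002]
force: [0.4, -0.4, -0.4]
grip_width: 1.001
grip_force: 0.0
```

Call:
arm_command --increments '[{"dr":[0,0,0],"offset":[0,0,0.3],"hand":1},{"dr":[0,0,0],"offset":[0,0,0.12],"hand":1},{"dr":[0,0,0],"offset":[0,0,0],"hand":1},{"dr":[0,0,0],"offset":[0,0,0],"hand":1},{"dr":[0,0,0],"offset":[0,0,0],"hand":1},{"dr":[0,0,0],"offset":[0,0,0],"hand":1}]'

```text
time_s: 38.75
eef_pos: [422.1, -132.1, 86.1]
ee_rot: [0.001, 1.0, 0.006, 0.001]
force: [-0.3, 0.6, 0.8]
grip_width: 1.0
grip_force: 0.0
```

```bash
cat >> seat.py <<'E'
def prof(fn,x0,y0,z,h=40):
    im,ci=load(fn); g=cv2.cvtColor(im,cv2.COLOR_RGB2HSV)[...,1].astype(np.float32)
    u=np.arange(-h,h+1,1.)
    for lab,P in (('x',np.c_[x0+u,0*u+y0,0*u+z]),('y',np.c_[0*u+x0,y0+u,0*u+z])):
        q=proj(ci,P).astype(np.float32); v=cv2.remap(g,q[:,0],q[:,1],cv2.INTER_LINEAR).ravel(); print(lab,(x0 if lab=='x' else y0)-h,v.round().astype(int).tolist())
E
python3 - <<'E'
from seat import *
st(); snap('wrist','w17'); white('w17',[15],1000); prof('w17',421,-132,15)
E
```

```text
t38.75 pos [ 422.1 -132.1   86.1] yaw 0.71 z [ 0.001 -0.001 -1.   ] q [-0.57  0.32  1.92 -0.    0.9   0.99] F [-0.3  0.6  0.8] w 1.000 gf 0.0
[428.7 281.5] [41.  62.8] bb (400, 260, 56, 47) [(15, [373.4, -243.9])]
[282.5 219. ] [79.2 83.9] bb (241, 180, 84, 79) [(15, [422.6, -131.3])]
x 381 [162, 157, 162, 160, 157, 159, 157, 158, 161, 162, 124, 59, 25, 23, 24, 24, 24, 24, 23, 25, 25, 26, 24, 25, 24, 23, 23, 25, 25, 25, 26, 24, 23, 24, 22, 24, 24, 23, 24, 24, 26, 24, 25, 25, 24, 24, 25, 24, 25, 25, 24, 24, 25, 25, 24, 25, 24, 24, 24, 26, 26, 26, 25, 26, 26, 27, 25, 25, 29, 50, 52, 57, 116, 152, 155, 154, 161, 156, 157, 155, 158]
y -172 [159, 158, 155, 156, 152, 158, 159, 156, 155, 158, 135, 73, 44, 26, 23, 24, 25, 24, 23, 25, 25, 26, 24, 23, 24, 25, 24, 23, 24, 23, 24, 24, 23, 24, 25, 25, 23, 24, 23, 24, 26, 23, 23, 23, 23, 26, 26, 23, 25, 24, 24, 23, 25, 25, 26, 24, 25, 25, 25, 26, 24, 24, 25, 26, 26, 26, 25, 24, 22, 23, 64, 140, 162, 158, 159, 159, 155, 160, 154, 158, 157]
```

Call:
arm_command --increments '[{"dr":[0,0,0],"offset":[-0.009,-0.007,0.3],"hand":1},{"dr":[0,0,0],"offset":[0,0,0.25],"hand":1},{"dr":[0,0,0],"offset":[0,0,0.1],"hand":1},{"dr":[0,0,0],"offset":[0,0,0.044],"hand":1},{"dr":[0,0,0],"offset":[0,0,0],"hand":1},{"dr":[0,0,0],"offset":[0,0,0],"hand":1},{"dr":[0,0,0],"offset":[0,0,0],"hand":1},{"dr":[0,0,0],"offset":[0,0,0],"hand":1}]'

```text
time_s: 39.6
eef_pos: [420.9, -131.2, 2.5]
ee_rot: [0.0, 1.0, 0.006, 0.0]
force: [0.2, 0.7, -0.7]
grip_width: 1.0
grip_force: 0.0
```

Call:
arm_command --increments '[{"dr":[0,0,0],"offset":[0,0,0],"hand":0},{"dr":[0,0,0],"offset":[0,0,0],"hand":0},{"dr":[0,0,0],"offset":[0,0,0],"hand":0},{"dr":[0,0,0],"offset":[0,0,0],"hand":0},{"dr":[0,0,0],"offset":[0,0,0],"hand":0},{"dr":[0,0,0],"offset":[0,0,0],"hand":0}]' --grip_force 30

```text
time_s: 40.2
eef_pos: [420.7, -131.0, 2.4]
ee_rot: [0.0, 1.0, 0.006, 0.0]
force: [-0.9, 1.3, 8.2]
grip_width: 0.683
grip_force: 30.6
```

Run:
```python
from seat import *
st()
```

```text
t40.20 pos [ 420.7 -131.     2.4] yaw 0.71 z [ 0. -0. -1.] q [-0.57  0.48  1.97 -0.    0.69  0.99] F [-0.9  1.3  8.2] w 0.683 gf 30.6
```

Call:
arm_command --increments '[{"dr":[0,0,0],"offset":[0,0,-0.2],"hand":0},{"dr":[0,0,0],"offset":[0,0,-0.3],"hand":0},{"dr":[0,0,0],"offset":[0,0,-0.3],"hand":0},{"dr":[0,0,0],"offset":[0,0,-0.265],"hand":0},{"dr":[0,0,0],"offset":[0.228,0.177,0],"hand":0},{"dr":[0,0,0],"offset":[0.228,0.177,0],"hand":0},{"dr":[0,0,0],"offset":[0.228,0.177,0],"hand":0},{"dr":[0,0,0],"offset":[0.228,0.177,0],"hand":0}]'

```text
time_s: 41.0
eef_pos: [532.0, -215.3, 129.6]
ee_rot: [-0.0, 1.0, 0.006, -0.0]
force: [0.3, -0.4, -0.1]
grip_width: 0.682
grip_force: 33.2
```

Call:
arm_command --increments '[{"dr":[0,0,0],"offset":[0.228,0.177,0],"hand":0},{"dr":[0,0,0],"offset":[0,0,0.15],"hand":0},{"dr":[0,0,0],"offset":[0,0,0.1],"hand":0},{"dr":[0,0,0],"offset":[0,0,0],"hand":0},{"dr":[0,0,0],"offset":[0,0,0],"hand":0},{"dr":[0,0,0],"offset":[0,0,0],"hand":0},{"dr":[0,0,0],"offset":[0,0,0],"hand":0},{"dr":[0,0,0],"offset":[0,0,0],"hand":0}]'

```text
time_s: 41.8
eef_pos: [558.8, -235.5, 100.3]
ee_rot: [0.0, 1.0, 0.006, 0.0]
force: [0.3, -0.3, -0.2]
grip_width: 0.684
grip_force: 33.2
```

Run:
```python
from seat import *
s,_=st(); snap('wrist','w18'); z=s['eef_pos'][2]-2.5+15; print(z); prof('w18',559,-235.3,z); snap('side','s7'); white('s7',[z],100)
```

```text
t41.80 pos [ 558.8 -235.5  100.3] yaw 0.72 z [ 0.    -0.001 -1.   ] q [-0.59  0.61  1.4  -0.    1.13  0.97] F [ 0.3 -0.3 -0.2] w 0.684 gf 33.2
112.7813541725096
x 519 [5, 6, 6, 6, 6, 6, 6, 7, 8, 6, 6, 13, 31, 29, 32, 32, 33, 35, 31, 31, 35, 34, 33, 32, 32, 29, 29, 32, 31, 29, 29, 32, 45, 49, 47, 49, 45, 47, 48, 48, 48, 47, 47, 47, 45, 47, 48, 47, 49, 47, 46, 47, 46, 49, 46, 49, 50, 54, 52, 49, 48, 49, 50, 50, 50, 50, 51, 51, 50, 47, 48, 50, 49, 34, 12, 9, 11, 10, 11, 9, 11]
y -275.3 [7, 14, 15, 13, 10, 46, 39, 64, 86, 41, 69, 56, 53, 52, 47, 46, 48, 49, 45, 48, 47, 46, 49, 46, 45, 47, 48, 47, 46, 49, 48, 49, 47, 47, 47, 47, 47, 48, 45, 48, 48, 47, 46, 48, 48, 50, 47, 47, 48, 47, 46, 48, 49, 48, 45, 50, 50, 47, 51, 54, 52, 49, 52, 52, 50, 49, 51, 48, 50, 50, 28, 154, 45, 85, 89, 71, 9, 8, 11, 10, 14]
[219.  318.2] [22.1 27.6] bb (206, 308, 27, 22) [(np.float64(112.7813541725096), [353.5, -318.5])]
[304.2 271.4] [14.8 18.4] bb (297, 263, 14, 18) [(np.float64(112.7813541725096), [544.8, -236.7])]
[ 12.9 282.8] [21.7 39.6] bb (2, 263, 21, 40) [(np.float64(112.7813541725096), [-38.8, -140.0])]
[ 83.9 244.5] [11.  18.2] bb (76, 238, 17, 14) [(np.float64(112.7813541725096), [98.7, -54.0])]
[198.5 188.3] [13.4 22.2] bb (188, 182, 22, 14) [(np.float64(112.7813541725096), [369.3, 96.0])]
[ 60.2 153.1] [22.9 43.8] bb (40, 139, 42, 29) [(np.float64(112.7813541725096), [20.3, 338.4])]
[293.8 155.3] [54.6 88. ] bb (258, 130, 81, 47) [(np.float64(112.7813541725096), [641.7, 190.5])]
[ 86.1 126.5] [13.8 35.1] bb (69, 120, 17, 15) [(np.float64(112.7813541725096), [84.4, 471.8])]
[307.7 126.8] [12.5 77.9] bb (275, 110, 68, 36) [(np.float64(112.7813541725096), [724.0, 331.3])]
[78.  46.3] [13.4 19.9] bb (70, 40, 17, 13) [(np.float64(112.7813541725096), [26.6, 1125.0])]
[128.2   7.6] [16.5 56.7] bb (105, 0, 50, 19) [(np.float64(112.7813541725096), [228.8, 1567.0])]
```

Call:
arm_command --increments '[{"dr":[0,0,0],"offset":[0,0,0.035],"hand":0},{"dr":[0,0,0],"offset":[0,0,0.025],"hand":0},{"dr":[0,0,0],"offset":[0,0,0.015],"hand":0},{"dr":[0,0,0],"offset":[0,0,0],"hand":0},{"dr":[0,0,0],"offset":[0,0,0],"hand":0},{"dr":[0,0,0],"offset":[0,0,0],"hand":0}]'

```text
time_s: 42.5
eef_pos: [558.8, -235.5, 90.8]
ee_rot: [0.0, 1.0, 0.006, -0.0]
force: [0.0, 0.6, -0.4]
grip_width: 0.687
grip_force: 33.2
```

Call:
arm_command --increments '[{"dr":[0,0,0],"offset":[0,0,0.018],"hand":0},{"dr":[0,0,0],"offset":[0,0,0.014],"hand":0},{"dr":[0,0,0],"offset":[0,0,0],"hand":0},{"dr":[0,0,0],"offset":[0,0,0],"hand":0},{"dr":[0,0,0],"offset":[0,0,0],"hand":0}]'

```text
time_s: 43.0
eef_pos: [558.7, -235.5, 86.9]
ee_rot: [0.0, 1.0, 0.006, -0.0]
force: [-0.8, 0.2, -0.8]
grip_width: 0.683
grip_force: 33.3
```

Call:
arm_command --increments '[{"dr":[0,0,0],"offset":[0,0,0],"hand":0.6},{"dr":[0,0,0],"offset":[0,0,0],"hand":0.8},{"dr":[0,0,0],"offset":[0,0,0],"hand":1},{"dr":[0,0,0],"offset":[0,0,0],"hand":1},{"dr":[0,0,0],"offset":[0,0,-0.2],"hand":1},{"dr":[0,0,0],"offset":[0,0,-0.3],"hand":1},{"dr":[0,0,0],"offset":[0,0,-0.14],"hand":1},{"dr":[0,0,0],"offset":[0,0,0],"hand":1}]'

```text
time_s: 43.8
eef_pos: [559.7, -236.1, 166.3]
ee_rot: [0.002, 1.0, 0.006, 0.002]
force: [-0.2, 0.3, -0.4]
grip_width: 0.999
grip_force: 0.0
```

Call:
arm_command --increments '[{"dr":[0,0,0],"offset":[0,0,0],"hand":1},{"dr":[0,0,0],"offset":[0,0,0],"hand":1}]'

```text
time_s: 44.0
eef_pos: [558.2, -235.1, 162.2]
ee_rot: [-0.001, 1.0, 0.006, -0.001]
force: [-0.2, 0.1, 0.1]
grip_width: 0.998
grip_force: 0.0
```

Run:
```python
from seat import *
s,_=st(); snap('wrist','w19'); prof('w19',559,-235.3,99); white('w19',[99,15],300);snap('side','s8');white('s8',[99,13],100)
```

```text
t44.00 pos [ 558.2 -235.1  162.2] yaw 0.71 z [-0.002  0.001 -1.   ] q [-0.59  0.55  1.33 -0.    1.26  0.97] F [-0.2  0.1  0.1] w 0.998 gf 0.0
x 519 [4, 5, 5, 5, 5, 5, 5, 5, 4, 6, 7, 17, 29, 29, 27, 28, 29, 28, 27, 30, 27, 29, 28, 28, 28, 28, 30, 29, 29, 31, 30, 30, 30, 30, 30, 28, 27, 28, 30, 29, 28, 28, 28, 30, 29, 30, 29, 30, 30, 30, 27, 30, 30, 30, 30, 31, 29, 30, 30, 29, 30, 29, 29, 29, 30, 30, 29, 32, 33, 46, 50, 37, 14, 10, 9, 6, 4, 5, 6, 6, 5]
y -275.3 [6, 5, 6, 5, 7, 7, 11, 10, 13, 12, 17, 43, 40, 30, 29, 30, 30, 28, 28, 30, 26, 29, 28, 27, 28, 28, 27, 26, 27, 26, 30, 30, 29, 28, 29, 29, 29, 29, 27, 29, 28, 28, 28, 27, 26, 28, 28, 28, 28, 27, 29, 28, 28, 31, 29, 28, 29, 28, 28, 28, 29, 29, 29, 28, 31, 28, 31, 32, 28, 25, 16, 8, 6, 5, 6, 7, 5, 7, 6, 6, 8]
[280.9 349.8] [19.8 51.6] bb (258, 340, 50, 20) [(99, [452.1, -234.2]), (15, [379.5, -234.2])]
[283.7 219.7] [81.3 86.9] bb (241, 180, 87, 81) [(99, [560.6, -235.0]), (15, [532.5, -235.4])]
[218.9 318.3] [22.3 27.7] bb (206, 308, 27, 22) [(99, [354.5, -307.4]), (13, [361.8, -237.4])]
[310.1 275.2] [20.8 28.4] bb (296, 265, 29
[... 269 characters left out ...]
182, 22, 14) [(99, [370.7, 114.6]), (13, [379.8, 230.9])]
[ 60.9 153. ] [23.4 44.4] bb (40, 139, 43, 29) [(99, [17.3, 361.4]), (13, [-12.4, 504.6])]
[ 78.1 129.2] [12.8 21.3] bb (69, 121, 16, 14) [(99, [57.9, 485.5]), (13, [32.6, 642.4])]
[296.2 118.2] [49.  96.7] bb (250, 90, 92, 55) [(99, [712.2, 412.6]), (13, [758.7, 561.5])]
[308.9  98. ] [10.1 80.8] bb (274, 83, 72, 32) [(99, [791.3, 535.6]), (13, [846.4, 698.0])]
[218.3  55.8] [ 12.5 125.2] bb (173, 26, 96, 64) [(99, [553.4, 946.0]), (13, [582.4, 1153.3])]
[161.2  18.1] [13.3 28.7] bb (151, 7, 21, 21) [(99, [370.1, 1427.9]), (13, [379.0, 1688.0])]
[102.9  -1.9] [15.7 34. ] bb (90, 0, 30, 8) [(99, [107.4, 1792.3]), (13, [87.6, 2092.3])]
```

Call:
arm_command --increments '[{"dr":[0,0,0],"offset":[-0.27,0.006,0],"hand":1},{"dr":[0,0,0],"offset":[-0.27,0.006,0],"hand":1},{"dr":[0,0,0],"offset":[-0.27,0.006,0],"hand":1},{"dr":[0,0,0],"offset":[-0.27,0.006,0],"hand":1},{"dr":[0,0,0],"offset":[-0.27,0.006,0],"hand":1},{"dr":[0,0,0],"offset":[-0.27,0.006,0.12],"hand":1},{"dr":[0,0,0],"offset":[0,0,0.3],"hand":1},{"dr":[0,0,0],"offset":[0,0,0.2],"hand":1}]'

```text
time_s: 44.9
eef_pos: [363.3, -241.8, 87.7]
ee_rot: [-0.0, 1.0, 0.006, -0.0]
force: [0.7, -0.0, -0.8]
grip_width: 1.001
grip_force: 0.0
```

Call:
arm_command --increments '[{"dr":[0,0,0],"offset":[0,0,0],"hand":1},{"dr":[0,0,0],"offset":[0,0,0],"hand":1},{"dr":[0,0,0],"offset":[0,0,0],"hand":1},{"dr":[0,0,0],"offset":[0,0,0],"hand":1}]'

```text
time_s: 45.3
eef_pos: [364.9, -242.6, 90.3]
ee_rot: [0.001, 1.0, 0.006, 0.001]
force: [-0.1, 0.9, -0.7]
grip_width: 1.001
grip_force: 0.0
```

Run:
```python
from seat import *
s,_=st(); snap('wrist','w20'); white('w20',[15],300); prof('w20',363,-236.5,15)
```

```text
t45.30 pos [ 364.9 -242.6   90.3] yaw 0.73 z [ 0.001 -0.002 -1.   ] q [-0.86  0.3   1.93 -0.    0.91  0.7 ] F [-0.1  0.9 -0.7] w 1.001 gf 0.0
x 323 [153, 154, 151, 147, 151, 159, 157, 157, 145, 82, 15, 6, 7, 6, 7, 7, 7, 7, 7, 7, 7, 8, 6, 8, 7, 8, 7, 7, 7, 7, 7, 7, 7, 7, 7, 7, 7, 7, 7, 7, 7, 7, 7, 8, 7, 7, 8, 8, 8, 8, 7, 8, 7, 7, 8, 9, 8, 8, 8, 8, 8, 9, 8, 8, 9, 8, 8, 15, 44, 48, 69, 130, 152, 156, 153, 157, 156, 155, 157, 157, 153]
y -276.5 [151, 153, 154, 154, 156, 152, 156, 153, 154, 128, 60, 11, 6, 7, 7, 7, 7, 7, 7, 7, 8, 7, 8, 7, 7, 7, 7, 7, 7, 7, 7, 7, 7, 7, 7, 8, 7, 6, 8, 7, 7, 7, 7, 7, 8, 7, 7, 7, 7, 8, 8, 7, 8, 7, 8, 7, 7, 8, 8, 7, 8, 8, 7, 8, 8, 8, 8, 5, 8, 63, 146, 158, 155, 153, 156, 155, 154, 155, 155, 156, 155]
```

Call:
arm_command --increments '[{"dr":[0,0,0],"offset":[-0.027,-0.048,0.3],"hand":1},{"dr":[0,0,0],"offset":[0,0,0.25],"hand":1},{"dr":[0,0,0],"offset":[0,0,0.1],"hand":1},{"dr":[0,0,0],"offset":[0,0,0.03],"hand":1},{"dr":[0,0,0],"offset":[0,0,0],"hand":1},{"dr":[0,0,0],"offset":[0,0,0],"hand":1},{"dr":[0,0,0],"offset":[0,0,0],"hand":1},{"dr":[0,0,0],"offset":[0,0,0],"hand":1}]'

```text
time_s: 46.15
eef_pos: [361.3, -236.8, 8.3]
ee_rot: [0.001, 1.0, 0.006, 0.0]
force: [-0.3, -0.6, 0.3]
grip_width: 0.999
grip_force: 0.0
```

Run:
```python
from seat import *
st(); snap('wrist','w21'); prof('w21',361.6,-236.9,15,36)
```

```text
t46.15 pos [ 361.3 -236.8    8.3] yaw 0.71 z [ 0.001 -0.001 -1.   ] q [-0.85  0.46  2.   -0.    0.69  0.71] F [-0.3 -0.6  0.3] w 0.999 gf 0.0
x 325.6 [157, 153, 156, 153, 156, 155, 136, 68, 20, 11, 10, 9, 9, 10, 10, 9, 9, 8, 9, 9, 9, 9, 8, 9, 9, 8, 9, 8, 7, 14, 37, 43, 43, 42, 39, 41, 42, 41, 42, 40, 39, 40, 41, 42, 38, 40, 42, 40, 40, 41, 40, 44, 42, 48, 48, 50, 48, 51, 49, 38, 28, 29, 27, 28, 26, 46, 50, 44, 46, 88, 150, 156, 157]
y -272.9 [154, 153, 148, 153, 152, 156, 124, 53, 44, 43, 44, 44, 42, 43, 43, 42, 44, 41, 43, 43, 43, 42, 43, 41, 43, 41, 42, 40, 42, 40, 42, 41, 42, 40, 42, 42, 42, 40, 41, 42, 42, 44, 42, 43, 42, 43, 43, 44, 42, 44, 43, 42, 42, 43, 46, 45, 47, 46, 46, 45, 46, 47, 47, 45, 47, 91, 155, 156, 157, 155, 156, 156, 155]
```

Call:
arm_command --increments '[{"dr":[0,0,0],"offset":[0,0,0.03],"hand":1},{"dr":[0,0,0],"offset":[0,0,0.017],"hand":1},{"dr":[0,0,0],"offset":[0,0,0],"hand":1},{"dr":[0,0,0],"offset":[0,0,0],"hand":0},{"dr":[0,0,0],"offset":[0,0,0],"hand":0},{"dr":[0,0,0],"offset":[0,0,0],"hand":0},{"dr":[0,0,0],"offset":[0,0,0],"hand":0},{"dr":[0,0,0],"offset":[0,0,0],"hand":0}]'

```text
time_s: 47.0
eef_pos: [361.1, -236.5, 2.4]
ee_rot: [0.0, 1.0, 0.006, -0.0]
force: [-1.2, 2.0, 5.4]
grip_width: 0.686
grip_force: 31.0
```

Call:
arm_command --increments '[{"dr":[0,0,0],"offset":[0,0,0],"hand":0}]'

```text
time_s: 47.1
eef_pos: [361.1, -236.5, 2.4]
ee_rot: [0.0, 1.0, 0.006, -0.0]
force: [-1.3, 0.6, 5.1]
grip_width: 0.684
grip_force: 31.0
```

Call:
arm_command --increments '[{"dr":[0,0,0],"offset":[0,0,-0.2],"hand":0},{"dr":[0,0,0],"offset":[0,0,-0.3],"hand":0},{"dr":[0,0,0],"offset":[0,0,-0.3],"hand":0},{"dr":[0,0,0],"offset":[0,0,-0.3],"hand":0},{"dr":[0,0,0],"offset":[0,0,-0.13],"hand":0},{"dr":[0,0,0],"offset":[0.3,0.002,0],"hand":0},{"dr":[0,0,0],"offset":[0.3,0.002,0],"hand":0},{"dr":[0,0,0],"offset":[0.3,0.002,0],"hand":0}]'

```text
time_s: 47.9
eef_pos: [470.4, -235.7, 149.8]
ee_rot: [0.0, 1.0, 0.006, 0.0]
force: [0.2, -1.0, -0.6]
grip_width: 0.685
grip_force: 33.1
```

Call:
arm_command --increments '[{"dr":[0,0,0],"offset":[0.3,0.002,0],"hand":0},{"dr":[0,0,0],"offset":[0.3,0.002,0],"hand":0},{"dr":[0,0,0],"offset":[0.3,0.002,0],"hand":0},{"dr":[0,0,0],"offset":[0.3,0.002,0],"hand":0},{"dr":[0,0,0],"offset":[0.3,0.002,0],"hand":0},{"dr":[0,0,0],"offset":[0,0,0],"hand":0},{"dr":[0,0,0],"offset":[0,0,0.2],"hand":0},{"dr":[0,0,0],"offset":[0,0,0.2],"hand":0}]'

```text
time_s: 48.7
eef_pos: [648.9, -234.8, 101.1]
ee_rot: [0.0, 1.0, 0.006, 0.0]
force: [-0.2, 0.8, -0.3]
grip_width: 0.68
grip_force: 33.1
```

Call:
arm_command --increments '[{"dr":[0,0,0],"offset":[0,0,0],"hand":0},{"dr":[0,0,0],"offset":[0,0,0],"hand":0},{"dr":[0,0,0],"offset":[0,0,0],"hand":0},{"dr":[0,0,0],"offset":[0,0,0],"hand":0},{"dr":[0,0,0],"offset":[0,0,0],"hand":0}]'

```text
time_s: 49.2
eef_pos: [649.3, -235.0, 102.6]
ee_rot: [0.0, 1.0, 0.006, 0.001]
force: [-0.0, -0.8, -0.2]
grip_width: 0.685
grip_force: 33.1
```

Run:
```python
from seat import *
s,_=st(); snap('wrist','w22'); z=s['eef_pos'][2]-2.5+15; c=-np.array(load('w22')[1]['R']).T@load('w22')[1]['t']; print(z,c); prof('w22',651,-235,z)
```

```text
t49.20 pos [ 649.3 -235.   102.6] yaw 0.71 z [ 0.001 -0.001 -1.   ] q [-0.52  0.79  1.08 -0.    1.27  1.04] F [-0.  -0.8 -0.2] w 0.685 gf 33.1
115.07979761030514 [ 719.89451407 -233.64398946  244.83436348]
x 611 [47, 12, 4, 4, 4, 4, 4, 4, 4, 4, 14, 23, 22, 22, 22, 23, 21, 22, 22, 22, 21, 22, 22, 21, 21, 20, 20, 21, 21, 20, 28, 49, 48, 49, 46, 47, 47, 47, 48, 46, 48, 48, 47, 47, 48, 47, 47, 48, 47, 46, 49, 52, 48, 46, 47, 50, 49, 48, 48, 51, 48, 43, 42, 41, 43, 41, 40, 42, 49, 47, 48, 51, 15, 12, 11, 9, 7, 6, 9, 8, 8]
y -275 [7, 11, 11, 8, 7, 15, 62, 62, 37, 42, 58, 49, 52, 46, 51, 46, 47, 47, 48, 48, 49, 46, 47, 45, 47, 46, 46, 48, 48, 48, 49, 48, 47, 47, 48, 47, 48, 48, 47, 45, 48, 46, 46, 48, 47, 47, 50, 51, 50, 52, 52, 50, 47, 49, 47, 47, 49, 45, 51, 51, 49, 47, 52, 48, 49, 50, 51, 51, 52, 52, 39, 37, 101, 116, 90, 20, 15, 8, 10, 12, 10]
```

Call:
arm_command --increments '[{"dr":[0,0,0],"offset":[0.011,0,0.04],"hand":0},{"dr":[0,0,0],"offset":[0,0,0.035],"hand":0},{"dr":[0,0,0],"offset":[0,0,0.02],"hand":0},{"dr":[0,0,0],"offset":[0,0,0],"hand":0},{"dr":[0,0,0],"offset":[0,0,0],"hand":0},{"dr":[0,0,0],"offset":[0,0,0],"hand":0}]'

```text
time_s: 49.85
eef_pos: [650.5, -234.9, 90.4]
ee_rot: [0.0, 1.0, 0.006, 0.0]
force: [-0.1, 0.2, 0.2]
grip_width: 0.688
grip_force: 33.1
```

Call:
arm_command --increments '[{"dr":[0,0,0],"offset":[0,0,0.018],"hand":0},{"dr":[0,0,0],"offset":[0,0,0.012],"hand":0},{"dr":[0,0,0],"offset":[0,0,0],"hand":0},{"dr":[0,0,0],"offset":[0,0,0],"hand":0},{"dr":[0,0,0],"offset":[0,0,0],"hand":0}]'

```text
time_s: 50.35
eef_pos: [650.4, -234.8, 86.6]
ee_rot: [0.0, 1.0, 0.006, -0.0]
force: [0.1, 0.5, -0.1]
grip_width: 0.682
grip_force: 33.1
```

Call:
arm_command --increments '[{"dr":[0,0,0],"offset":[0,0,0],"hand":0.6},{"dr":[0,0,0],"offset":[0,0,0],"hand":0.8},{"dr":[0,0,0],"offset":[0,0,0],"hand":1},{"dr":[0,0,0],"offset":[0,0,0],"hand":1},{"dr":[0,0,0],"offset":[0,0,-0.2],"hand":1},{"dr":[0,0,0],"offset":[0,0,-0.33],"hand":1},{"dr":[0,0,0],"offset":[0,0,-0.33],"hand":1},{"dr":[0,0,0],"offset":[0,0,-0.33],"hand":1}]'

```text
time_s: 51.15
eef_pos: [650.2, -234.7, 231.1]
ee_rot: [0.0, 1.0, 0.006, -0.0]
force: [0.3, -0.2, -1.2]
grip_width: 1.0
grip_force: 0.0
```

Call:
arm_command --increments '[{"dr":[0,0,0],"offset":[-0.2,0,0],"hand":1},{"dr":[0,0,0],"offset":[-0.2,0,0],"hand":1},{"dr":[0,0,0],"offset":[-0.1,0,0],"hand":1},{"dr":[0,0,0],"offset":[0,0,0],"hand":1},{"dr":[0,0,0],"offset":[0,0,0],"hand":1},{"dr":[0,0,0],"offset":[0,0,0],"hand":1},{"dr":[0,0,0],"offset":[0,0,0],"hand":1}]'

```text
time_s: 51.85
eef_pos: [590.9, -235.5, 229.1]
ee_rot: [-0.0, 1.0, 0.006, -0.0]
force: [0.1, 0.6, -0.5]
grip_width: 1.0
grip_force: 0.0
```

Run:
```python
from seat import *
st(); snap('wrist','w23'); white('w23',[99],500); snap('side','s9');snap('scene','c9'); white('s9',[99,13],150)
from scipy.spatial import cKDTree
# triangulate blank top ellipse centres: side vs wrist; and z check of hull
circ('w23',559,-235.5,99,30);circ('w23',651,-235,99,30)
# change since s6 in brush/glue/board/sanding areas
a=load('s6')[0].astype(int);b=load('s9')[0].astype(int)
for n,(y0,y1,x0,x1) in dict(brush=(335,400,195,360),glue=(125,170,285,315),board=(178,212,182,220),sand=(325,365,365,425),tote=(168,215,233,342)).items(): print(n,np.abs(a-b)[y0:y1,x0:x1].mean().round(1))
```

```text
t51.85 pos [ 590.9 -235.5  229.1] yaw 0.73 z [-0.  0. -1.] q [-0.56  0.57  1.13 -0.    1.45  1.  ] F [ 0.1  0.6 -0.5] w 1.000 gf 0.0
[282.6 230.4] [60.4 65.4] bb (251, 201, 65, 60) [(99, [560.7, -234.9])]
[283.1 129. ] [71.4 73.1] bb (248, 93, 71, 73) [(99, [651.5, -234.2])]
[310.  275.4] [20.6 28.4] bb (296, 266, 29, 20) [(99, [557.8, -237.9]), (13, [587.3, -160.3])]
[ 12.8 282.8] [21.5 39.3] bb (2, 263, 21, 40) [(99, [-44.8, -125.6]), (13, [-81.3, -35.7])]
[351.1 267.9] [20.4 27.8] bb (338, 258, 28, 21) [(99, [649.9, -236.5]), (13, [689.4, -158.7])]
[198.4 188.3] [13.6 22. ] bb (188, 182, 22, 14) [(99, [370.5, 114.7]), (13, [379.5, 231.0])]
[ 58.1 153.3] [23.1 46. ] bb (38, 139, 43, 29) [(99, [9.9, 361.6]), (13, [-20.6, 504.8])]
[314.3  83.6] [ 44.5 103. ] bb (265, 61, 99, 43) [(99, [842.0, 637.1]), (13, [902.7, 810.5])]
[326.4  65.7] [10.9 84. ] bb (287, 55, 80, 22) [(99, [933.2, 776.3]), (13, [1003.9, 965.0])]
[221.7  41.3] [ 22.4 125.6] bb (171, 15, 108, 53) [(99, [590.6, 1092.2]), (13, [623.7, 1315.4])]
[155.1  12. ] [18.9 41.6] bb (139, 0, 33, 24) [(99, [348.3, 1519.7]), (13, [354.8, 1789.8])]
[113.8   2.7] [12.9 38.8] bb (95, 0, 39, 10) [(99, [161.1, 1703.8]), (13, [147.1, 1994.1])]
w23 free r [ 562.46 -237.65   31.79] -42.1 fixed r [ 564.13 -237.64] -40.0
w23 free r [ 648.77 -234.43   29.86] -56.7 fixed r [ 648.71 -234.54] -56.5
brush 9.0
glue 14.1
board 11.7
sand 24.8
tote 21.2
```

Run:
```python
from h import *
# subpixel shifts vs. start for glue and sanding block (edges, shadow-tolerant) via template match
def shift(f0,f1,box,pad=12):
    y0,y1,x0,x1=box; A=cv2.Canny(load(f0)[0],60,150); B=cv2.Canny(load(f1)[0],60,150)
    A,B=[cv2.GaussianBlur(i.astype(np.float32),(0,0),1.5) for i in(A,B)]
    r=cv2.matchTemplate(B[y0-pad:y1+pad,x0-pad:x1+pad],A[y0:y1,x0:x1],cv2.TM_CCOEFF_NORMED); _,v,_,l=cv2.minMaxLoc(r); return l[0]-pad,l[1]-pad,round(v,2)
for n,b in dict(glue=(125,168,288,314),sand=(325,365,365,425),brush=(340,390,195,360),tote=(168,200,233,342)).items(): print(n,shift('side0','s9',b))
for n,b in dict(glue=(280,328,274,302),tote=(218,285,230,340)).items(): print('scene',n,shift('scene0','c9',b))
for f in('c6','c9'):
    h=cv2.cvtColor(load(f)[0],cv2.COLOR_RGB2HSV)[262:340,322:440]; m=(h[...,1]<120).astype(np.uint8); n,l,s,c=cv2.connectedComponentsWithStats(m); print(f,[(x[0]+322,x[1]+262,*x[2:]) for x in s[1:].tolist() if x[4]>20])
```

```text
glue (0, 0, 0.5)
sand (0, 0, 0.93)
brush (0, -1, 0.52)
tote (0, 0, 0.48)
scene glue (0, 0, 0.98)
scene tote (0, 0, 0.83)
c6 [(419, 262, 21, 18, 42), (328, 288, 81, 41, 1419), (322, 313, 19, 27, 52), (420, 324, 20, 16, 34)]
c9 [(419, 262, 21, 18, 44), (328, 287, 81, 42, 1420), (322, 313, 19, 27, 49), (420, 324, 20, 16, 34)]
```

Everything is in place: the bottle, block, brush and tote show no shift, the scrap is unchanged in the basin, and both blanks are in their seats. Handing in.

```bash
python3 -c "
from rig import ctrl
print(ctrl.finish_job())"
```

```text
the job is handed in; nothing more can be done
None
```

I finished every step and handed the job in at about 52 s of the 192 s: the carving is on the felt board, all 5 offcuts are in the basin, the brush and tote are back in place, both blanks went into their seats without resistance, and my last pictures show the bottle and sanding block unmoved; the hand-in returned no verdict.

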